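# Load and torque the digestion vessels

## Task

Swing the tilting vessel carrier level and lock it by pushing its plunger pin fully down, then stand every steel vessel that is on the bench upright in a nest of its own in the carrier. With the T-handled torque driver, tighten each vessel's cap screw clockwise until the driver clicks over, and stop at once so that nothing is overtightened. Finally stand the driver back upright in its cup, with the carrier still locked, and leave the jar, the beaker and the blue box where they are.

Things in the scene. Friction and masses are not known exactly. Their poses are not given: they have to be found in the camera images.
- rig: Fixed base of the tilting vessel carrier: grey plate 110 x 420 x 12 mm with two aluminium posts. Origin: centre of its underside on the bench; x points away from the robot at yaw 0, y runs along the row of nests. The carrier's swing axis runs along the rig's y, 95 mm above the bench, over the rig's origin.
- carrier (a joint): Swing of the aluminium carrier about the rig's y axis, rad: 0 is level, positive leans its lever towards the rig's -x (towards the robot); range -0.25 to 1.05. It stays where it is left (friction about 0.45 N m, about 4 N at the lever knob).
- lever_knob (a point): Middle of the carrier's black lever knob, a round horizontal bar 16 mm in diameter and 50 mm long along the rig's y axis, at the +y end of the carrier, on a flat steel lever. It lies 110 mm from the swing axis, straight above it when the carrier is level, and 193 mm from the rig's centre in +y. The free part of the bar is 45 mm long. The steel lever is at its inner (-y) end.
- lock_pin (a joint): Vertical lock plunger at the -y end of the rig, m pushed in: 0 is up (unlocked), 0.020 is its stop; friction about 3 N. It goes fully down (about 0.018 or more) only when the carrier is level within about 0.15 rad, into the single tapered notch of the carrier's steel index disc; it centres the carrier and locks it. It stays where it is left.
- pin_top (a point): Centre of the top face of the plunger's black knob (24 mm diameter, 16 mm high). About 204 mm above the bench when up, 184 mm when down. Press it from above.
- nest1 (a point): Centre of the floor of a square nest of the carrier (-y end, next to the plunger): 56 x 56 mm inside, open on top, 40 mm deep, nests 75 mm apart along the rig's y. Sides parallel to the rig's x and y. Floor 55 mm above the bench when level; its z axis is the carrier's up.
- nest2 (a point): Centre of the floor of a square nest of the carrier (middle): 56 x 56 mm inside, open on top, 40 mm deep, nests 75 mm apart along the rig's y. Sides parallel to the rig's x and y. Floor 55 mm above the bench when level; its z axis is the carrier's up.
- nest3 (a point): Centre of the floor of a square nest of the carrier (+y end, next to the lever): 56 x 56 mm inside, open on top, 40 mm deep, nests 75 mm apart along the rig's y. Sides parallel to the rig's x and y. Floor 55 mm above the bench when level; its z axis is the carrier's up.
- vessel_a: Steel digestion vessel, 0.45 kg, all alike (it may be absent): square foot 50 x 50 x 8 mm, round body 47 mm in diameter up to 50 mm, dark round cap 42 mm in diameter from 50 to 92 mm above its underside, on top of it the brass cap screw with its bar head up to 107 mm. Origin: centre of the underside; z up, x and y parallel to the sides of the foot. Grip it by the cap.
- screw_a (a joint): Turn of vessel_a's cap screw, rad, grows clockwise seen from above (tightening). It begins 0 to 0.25, hand-tight, and resists more the further it is turned; the driver clicks somewhere after 0.5 and before 0.9. More than about 0.15 past the click is overtightened. At 0 the bar head lies along the vessel's x axis.
- bar_a (a point): Top centre of the bar head of vessel_a's cap screw, on the screw's axis, 107 mm above the vessel's underside. The bar is 28 mm long along this point's x axis, 8 mm thick, with a rounded top, and stands 12 mm above a flat brass collar 20 mm in diameter.
- vessel_b: Steel digestion vessel, 0.45 kg, all alike (it may be absent): square foot 50 x 50 x 8 mm, round body 47 mm in diameter up to 50 mm, dark round cap 42 mm in diameter from 50 to 92 mm above its underside, on top of it the brass cap screw with its bar head up to 107 mm. Origin: centre of the underside; z up, x and y parallel to the sides of the foot. Grip it by the cap.
- screw_b (a joint): Turn of vessel_b's cap screw, rad, grows clockwise seen from above (tightening). It begins 0 to 0.25, hand-tight, and resists more the further it is turned; the driver clicks somewhere after 0.5 and before 0.9. More than about 0.15 past the click is overtightened. At 0 the bar head lies along the vessel's x axis.
- bar_b (a point): Top centre of the bar head of vessel_b's cap screw, on the screw's axis, 107 mm above the vessel's underside. The bar is 28 mm long along this point's x axis, 8 mm thick, with a rounded top, and stands 12 mm above a flat brass collar 20 mm in diameter.
- vessel_c: Steel digestion vessel, 0.45 kg, all alike (it may be absent): square foot 50 x 50 x 8 mm, round body 47 mm in diameter up to 50 mm, dark round cap 42 mm in diameter from 50 to 92 mm above its underside, on top of it the brass cap screw with its bar head up to 107 mm. Origin: centre of the underside; z up, x and y parallel to the sides of the foot. Grip it by the cap.
- screw_c (a joint): Turn of vessel_c's cap screw, rad, grows clockwise seen from above (tightening). It begins 0 to 0.25, hand-tight, and resists more the further it is turned; the driver clicks somewhere after 0.5 and before 0.9. More than about 0.15 past the click is overtightened. At 0 the bar head lies along the vessel's x axis.
- bar_c (a point): Top centre of the bar head of vessel_c's cap screw, on the screw's axis, 107 mm above the vessel's underside. The bar is 28 mm long along this point's x axis, 8 mm thick, with a rounded top, and stands 12 mm above a flat brass collar 20 mm in diameter.
- driver: T-handled torque driver, 0.40 kg, 115 mm tall, upright: black T bar on top (its middle 106 mm above the foot, 76 mm long along the body's x, 18 mm thick, 18 mm high), a thin neck 14 mm in diameter and 24 mm high under it, a steel barrel 32 mm in diameter, a slotted socket at the foot. Origin: on its axis at the bottom of the socket; z up.
- socket (a point): Centre of the mouth of the driver's socket, at the driver's foot. The socket measures 30 x 28 mm and has a straight slot through it along this point's x axis, 12 mm wide and 16 mm deep, that drops over the bar of a cap screw; seated, the socket rests on the screw's collar, its mouth 12 mm below the top of the bar (95 mm above the vessel's underside). At rest the slot is parallel to the T bar. About 0.15 rad of play either way before it drives.
- driver_click (a joint): Break-over of the driver, rad: how far the handle has turned clockwise against its socket. 0 until the set torque of 0.40 N m is reached, then it snaps over: the resistance falls away as the handle moves on to a stop at 0.20 (about 0.1 N m there), beyond which it would drive the screw on too far. It snaps back to 0 when let go or turned back.
- cup: Fixed grey plastic cup in which the driver stands: 32 mm high, inside about 54 mm across, floor 5 mm thick. Origin: centre of its underside on the bench.
- jar: Amber glass jar 48 mm in diameter, 75 mm high, origin at the centre of its underside. Not part of the job.
- beaker: Glass beaker 64 mm across the rim, 75 mm high, origin at the centre of its underside. Not part of the job.
- tipbox: Blue box 85 x 120 x 55 mm, origin at the centre of its underside. Not part of the job.
There are look-alikes about, which are no part of the job. What is shaped like the vessel_b but brown or turquoise is not meant.

How it is judged:
By the outcome, as a careful person would: the job done as asked, in the order asked, and still so for the second after the job is handed in, with the robot touching nothing.
Of vessel_a, vessel_b, vessel_c only 2 to 3 are there at a start; the rules pass over those that are not, and their reading is None.
At some moment in a run one of vessel_a, vessel_b, vessel_c may be knocked a few centimetres aside while the robot is not near it.
It also fails if it takes over 210 s, if anything falls off the work surface, if the arm or the gripper's body presses on something with over 40 N, if the wrist force passes 120 N, or if a joint passes its speed limit or range.

## Robot

A 6-joint arm with a two-finger parallel gripper is mounted at the origin on the work surface. World frame = base frame: x ahead of the robot, y to its left, z up, the work surface at z = 0. Lengths are in mm, angles in degrees, forces in N, time in s.
With the tool pointing down it reaches from about 350 to 975 mm from the base axis. Payload 17.4 kg.
Tool frame: the origin (TCP) lies at the centre of the arm's flange, where the gripper is bolted on; the fingertips stand 173 mm ahead of it and the grasp point (between the pads) lies 155 mm ahead of it; z points along the fingers, y is the line along which they close (so a half turn about z gives the same grasp; the last joint's range is limited). The gripper opens to 85 mm and grips with 20 to 120 N. Pads are 22 mm wide; open, the fingers measure 114 mm over their backs; the gripper's body (76 mm by 85 mm) begins 54 mm behind the grasp point. The pads swing forward as they close: fully open they stand 13 mm farther back than shut.
Start: joints at [-77.109, 6.646, 82.598, -0, 90.757, -2.166], TCP at [175.346, -651.834, 404.703] pointing down, gripper open.
Joint ranges: [-162.19, 162.19], [-47.58, 125.68], [4.15, 143.07], [-65.23, 245.23], [0.69, 171.88], [-170.13, 170.13]. Speed limits (degrees/s): [108.29, 108.29, 127.2, 180, 180, 180].

## Interface

Orientations are given as a 3x3 rotation matrix whose columns are the frame's x, y, z axes.
In Python, from bench import env gives the robot as it stands.
- The arm moves only by the tool play_rows, never from a script. Its argument "targets" is a list of rows, each a list of 3 entries, a list of its own where there are three numbers: the opening, from -1 (shut) to 1 (fully open), then the shift along the tool's x, y, z in mm, then the turn, a rotation vector about the tool's x, y, z in rad. A call has 1 to 20 rows; each row is the pose to reach, as a shift and turn from the pose commanded when the call began, along the tool's axes at that moment; what a row does not reach only later rows make up. A row lasts 1/12 s, in which the tool goes at most 41.7 mm and 7.16 degrees, less where a joint would pass 70% of its speed; a pose out of reach is approached as far as the arm can. A call with a gripper value outside its range is refused whole. The fingers move at their own pace and stop on an object; the grip force is fixed at half the most. Time passes only in rows, so rows that repeat a pose let the fingers close. It gives the time, the measured TCP pose, the force, the opening and the grip force at its end, in the units of the state.
- env.sense(): the state, without advancing time (a new reading comes with each control period).
- env.get_image(name): name is "scene" or "top"; returns the picture (400x640x3 uint8, red, green, blue); there is no depth.
- env.get_calibration(name): a dict with "fx", "fy", "cx", "cy" (pixels), "pose" (4x4, takes a point from camera to world coordinates). Camera axes: x right, y up, looking along -z (the intrinsics and any distortion apply to the point x, -y, -z); pixel columns grow to the right and rows downward; lengths in mm; the calibration is good to about 2 mm. A picture is of the moment at which its call begins. get_calibration takes no time and is no camera call.
- env.job_done(): hands the job in; it is judged then, once.
The state is a dict: "t": time; "qpos": joint angles; "qvel": joint speeds; "effort": joint torques, N m; "tcp_pos": TCP position; "orientation": TCP orientation; "force": force on the tool from outside, world axes, zero at the start; "torque": the same for the moment, N m; "width": finger opening in mm; "finger_force": force on a finger pad.
Only numpy, scipy, OpenCV 4.12 (cv2) and the standard library are available. Lean on these libraries where they do the work, as an engineer would, in place of code of your own. Each camera call takes 0.05 s, during which the arm holds its last target. There are 200 camera calls.

## Working session

There is one attempt and no reset: what is moved stays moved. The work goes in short steps, Python scripts to look and compute and a tool call to move; the robot and the scene stay as the last step left them, time stands still between calls to the robot, and variables do not carry over. Pictures are saved under pics/ and viewed, at most 14 in all, crops included, and the job is handed in when it is done.

Besides the shell and the picture viewer there is one more tool, called after "Call:" as name(argument=value, ...), one argument or row to a line, values as JSON. play_rows: Moves the arm, as the interface text tells. Its arguments: {"type":"object","properties":{"targets":{"type":"array","items":{"type":"array"}}},"required":["targets"]}

```bash
mkdir -p pics; ls; python3 - <<'E'
from bench import env
import cv2,numpy as np
np.set_printoptions(precision=3,suppress=True)
for n in("scene","top"):
    cv2.imwrite(f"pics/{n}0.png",env.get_image(n)[:,:,::-1]); c=env.get_calibration(n); print(n,c)
print(env.sense())
E
```

```text
pics
scene {'fx': 481.4004784877061, 'fy': 481.4004784877061, 'cx': 316.30863086487346, 'cy': 202.21081992182383, 'pose': array([[   0.706,   -0.457,    0.541, 1317.648],
       [   0.708,    0.471,   -0.527, -675.618],
       [  -0.014,    0.755,    0.656, 1009.228],
       [   0.   ,    0.   ,    0.   ,    1.   ]])}
top {'fx': 489.818706101785, 'fy': 489.818706101785, 'cx': 321.4546584597666, 'cy': 201.76948029556092, 'pose': array([[   0.03 ,    0.996,   -0.084,  459.39 ],
       [  -1.   ,    0.03 ,    0.002,   21.158],
       [   0.004,    0.084,    0.996, 1422.846],
       [   0.   ,    0.   ,    0.   ,    1.   ]])}
{'t': 0.1, 'qpos': array([-77.107,   6.672,  82.632,   0.   ,  90.756,  -2.166]), 'qvel': array([ 0.041, -0.079,  0.005,  0.116,  0.042, -0.075]), 'effort': array([  0.001, -73.366, -63.379,  -0.   ,   0.005,  -0.   ]), 'tcp_pos': array([ 175.369, -651.837,  404.019]), 'orientation': array([[ 0.966,  0.26 , -0.   ],
       [ 0.26 , -0.966,  0.001],
       [ 0.   , -0.001, -1.   ]]), 'force': array([ 0.613, -0.205, -0.887]), 'torque': array([0.021, 0.011, 0.003]), 'finger_force': 0.0, 'width': 85.11093019504017}
```

View pics/scene0.png

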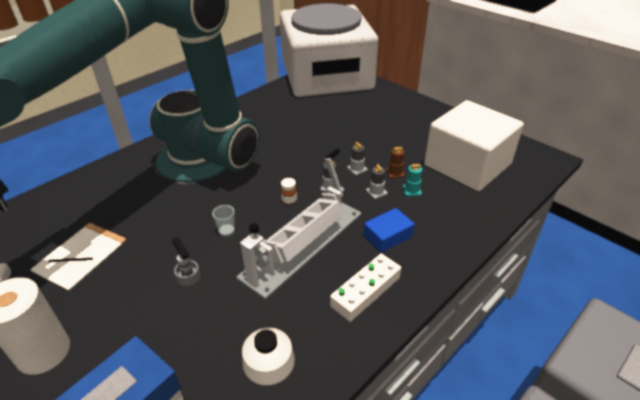

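View pics/top0.png

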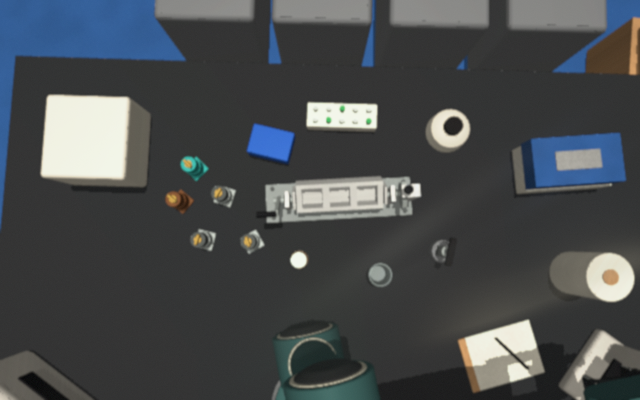

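Scene: carrier from (250,270) to (350,205), steel vessels at (357,158) and (377,181), with a third perhaps behind the lever at (332,180). Top: steel vessels at (222,195), (203,239) and (251,241). The brown (178,200) and turquoise (193,166) look-alikes are not meant. Driver/cup at (443,250), lever knob at (265,214), plunger at (408,189).

```bash
python3 - <<'E'
import cv2,numpy as np
t=cv2.imread("pics/top0.png");s=cv2.imread("pics/scene0.png")
def crop(im,x,y,w,h,f): return cv2.resize(im[y:y+h,x:x+w],None,fx=f,fy=f,interpolation=cv2.INTER_CUBIC)
cv2.imwrite("pics/c1.png",np.vstack([crop(t,160,150,160,110,5)]))
cv2.imwrite("pics/c2.png",np.vstack([crop(t,360,165,110,130,4.5)]))
cv2.imwrite("pics/c3.png",crop(s,160,130,280,170,2.85))
E
```

```text
(no output)
```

View pics/c1.png

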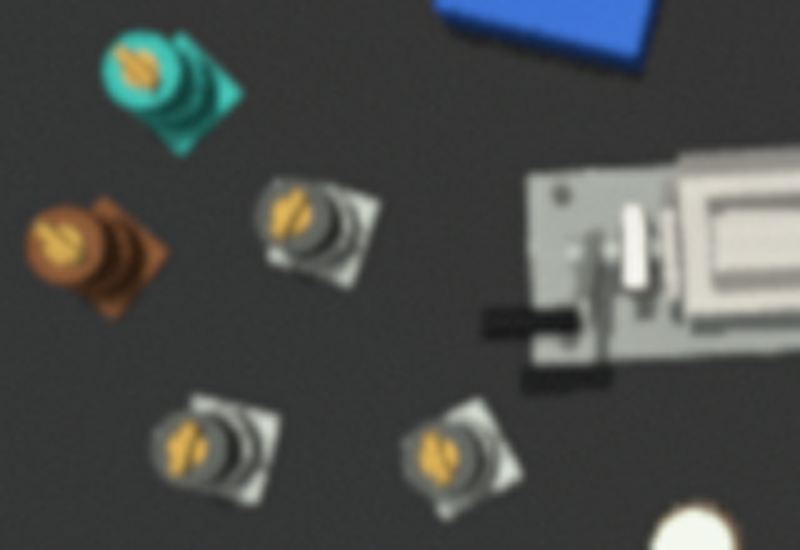

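View pics/c2.png

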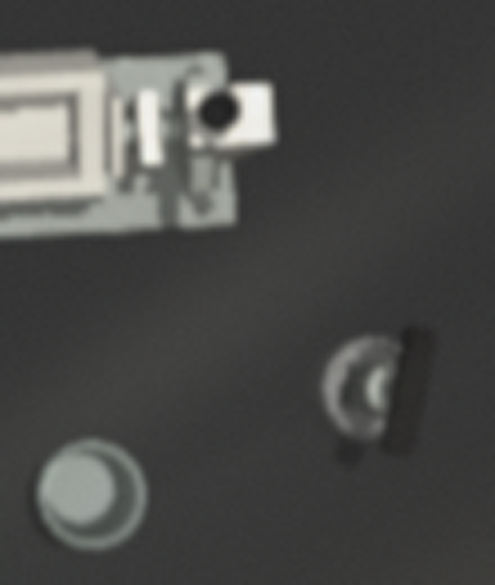

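View pics/c3.png

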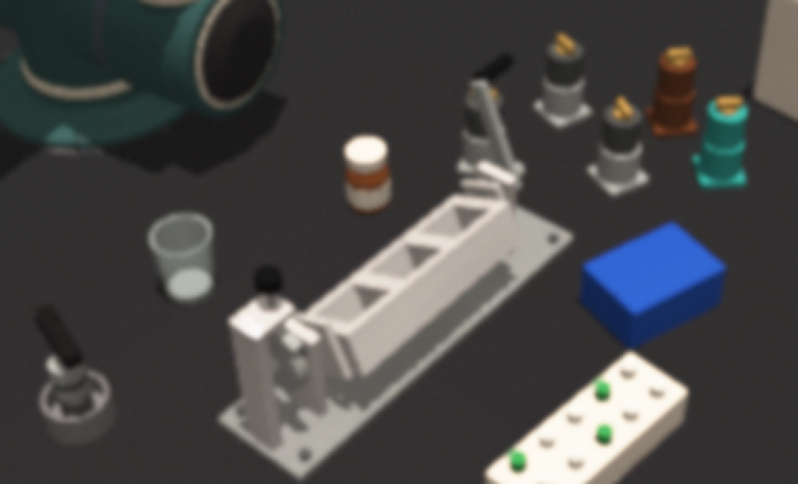

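All three vessels are steel, standing at about (222,195), (203,239) and (251,241) in the top view. The brown and turquoise ones are the look-alikes. The lever leans towards the robot, the plunger is up, and the driver is upright in its cup.

```bash
cat > h.py <<'E'
from bench import env
import cv2,numpy as np
np.set_printoptions(precision=1,suppress=True)
C={n:env.get_calibration(n) for n in("scene","top")}
def img(n,save=None):
    im=env.get_image(n)[:,:,::-1].copy()
    if save: cv2.imwrite(f"pics/{save}.png",im)
    return im
def ray(n,uv):
    c=C[n];P=c["pose"];d=np.array([(uv[0]-c["cx"])/c["fx"],-(uv[1]-c["cy"])/c["fy"],-1.])
    return P[:3,3],P[:3,:3]@d
def plane(n,uv,z):
    o,d=ray(n,uv);return o+d*(z-o[2])/d[2]
def tri(uvt,uvs):
    (o1,d1),(o2,d2)=ray("top",uvt),ray("scene",uvs)
    t=np.linalg.lstsq(np.c_[d1,-d2],o2-o1,rcond=None)[0]
    a,b=o1+d1*t[0],o2+d2*t[1];return (a+b)/2,np.linalg.norm(a-b)
def proj(n,p):
    c=C[n];P=c["pose"];q=P[:3,:3].T@(np.asarray(p,float)-P[:3,3])
    return np.array([c["cx"]+c["fx"]*q[0]/-q[2],c["cy"]-c["fy"]*q[1]/-q[2]])
def blobs(im,mask,roi,amin=8):
    x,y,w,h=roi;m=np.zeros(im.shape[:2],np.uint8);m[y:y+h,x:x+w]=mask[y:y+h,x:x+w]*255
    n,l,s,c=cv2.connectedComponentsWithStats(m)
    out=[]
    for i in range(1,n):
        if s[i,4]>=amin:
            yy,xx=np.nonzero(l==i);a=np.cov(np.c_[xx,yy].T);w_,v=np.linalg.eigh(a);out.append((c[i],s[i,4],s[i,:4],v[:,1]))
    return out
def brass(im):
    h=cv2.cvtColor(im,cv2.COLOR_BGR2HSV);return (h[...,0]>12)&(h[...,0]<28)&(h[...,1]>110)&(h[...,2]>110)
def dark(im,t=38): return im.max(2)<t
def move(p,yaw,off=155):
    """shift (tool axes) & turn to bring point `off` ahead of TCP to p with tool x yaw (deg), tool down"""
    s=env.sense();R=s["orientation"];t=np.array(p,float)+[0,0,off]
    a=np.radians(yaw);c,si=np.cos(a),np.sin(a);G=np.array([[c,si,0],[si,-c,0],[0,0,-1]])
    rv=cv2.Rodrigues(R.T@G)[0].ravel()
    return R.T@(t-s["tcp_pos"]),np.round(rv,3),"q1",np.degrees(np.arctan2(t[1],t[0]))
E
python3 - <<'E'
from h import *
t=img("top");s=img("scene")
for n,im,rois in(("top",t,[(190,180,80,75)]),("scene",s,[(310,130,80,60)])):
    for b in blobs(im,brass(im),rois[0],3): print(n,"brass",b)
for n,im,roi in(("top",t,(255,205,25,15)),("top",t,(400,180,18,18)),("top",t,(440,232,25,40)),("scene",s,(322,145,22,20)),("scene",s,(245,218,18,18)),("scene",s,(168,232,25,30))):
    for b in blobs(im,dark(im,42),roi,8): print(n,roi,b)
print("plate top",[plane("top",p,12) for p in((265.4,184.4),(266.6,223),(410,176.6),(412.7,214.3))])
print("plate sc",[plane("scene",p,12) for p in((265.3,297.7),(236.8,276.7),(361,212.8))])
print("cup",plane("top",(441.5,251),32),plane("scene",(186.5,266),32))
E
```

```text
top brass (array([217.9, 192.5]), np.int32(52), array([215, 188,   7,  10], dtype=int32), array([-0.4,  0.9]))
top brass (array([196.9, 239.3]), np.int32(54), array([194, 235,   7,  10], dtype=int32), array([-0.4,  0.9]))
top brass (array([247.4, 241.3]), np.int32(56), array([244, 237,   8,  10], dtype=int32), array([0.3, 0.9]))
scene brass (array([357.5, 145.2]), np.int32(33), array([355, 142,   6,   7], dtype=int32), array([-0.1,  1. ]))
scene brass (array([378.1, 167.7]), np.int32(37), array([375, 164,   7,   8], dtype=int32), array([0.3, 1. ]))
top (255, 205, 25, 15) (array([263.7, 214.2]), np.int32(87), array([256, 211,  19,   7], dtype=int32), array([-1.,  0.]))
top (400, 180, 18, 18) (array([408.4, 189.1]), np.int32(22), array([406, 187,   6,   6], dtype=int32), array([-0.8,  0.6]))
top (440, 232, 25, 40) (array([450.2, 241.2]), np.int32(16), array([449, 238,   4,   9], dtype=int32), array([-0.2,  1. ]))
scene (322, 145, 22, 20) (array([333.8, 153. ]), np.int32(80), array([326, 148,  15,  10], dtype=int32), array([-0.9,  0.5]))
scene (245, 218, 18, 18) (array([253.7, 227.6]), np.int32(89), array([249, 223,  11,  10], dtype=int32), array([-1. , -0.1]))
scene (168, 232, 25, 30) (array([179.9, 247.7]), np.int32(181), array([172, 237,  17,  22], dtype=int32), array([0.6, 0.8]))
plate top [array([624.3, 182.8,  12. ]), array([512.6, 175. ,  12. ]), array([ 659.8, -236. ,   12. ]), array([ 550.4, -245.4,   12. ])]
plate sc [array([ 665.9, -231.4,   12. ]), array([ 557.4, -239.6,   12. ]), array([628.5, 185.7,  12. ])]
cup [ 447.6 -324.6   32. ] [ 445.4 -320.5   32. ]
```

```bash
python3 - <<'E'
from h import *
b={1:((217.9,192.5),(378.1,167.7)),2:((196.9,239.3),(357.5,145.2))}
for k,(u,v) in b.items(): print("bar",k,*tri(u,v), plane("top",u,105))
print("bar3",plane("top",(247.4,241.3),105))
print("knob",*tri((263.7,214.2),(333.8,153)))
print("pin",*tri((408.4,189.1),(253.7,227.6)))
for k,cs in {1:((380,197),(348,290),(268,258)),2:((192,395),(280,412),(260,506)),3:((482,398),(523,474),(447,520))}.items():
    p=[plane("top",(x/5+160,y/5+150),8)[:2] for x,y in cs]
    ang=[np.degrees(np.arctan2(*(q-r)[::-1]))for q,r in((p[0],p[1]),(p[1],p[2]))]; d=np.degrees(np.arctan2(*(p[0]-p[2])[::-1]))
    print("foot",k,(p[0]+p[2])/2,[np.linalg.norm(p[0]-p[1]),np.linalg.norm(p[1]-p[2])],"edges mod90",np.mod(ang,90),"diag-45",np.mod(d-45,90))
t=img("top")
for b in blobs(t,dark(t,50),(444,230,18,45),30): print("T",b, plane("top",b[0],111))
c=cv2.resize(t[215:285,420:480],None,fx=8,fy=8,interpolation=cv2.INTER_CUBIC)
c2=cv2.resize(t[180:255,190:265],None,fx=7,fy=7,interpolation=cv2.INTER_CUBIC)
E=np.zeros((560,600,3),np.uint8)
g=cv2.convertScaleAbs(c,alpha=1.8);cv2.imwrite("pics/T.png",g)
E
```

```text
bar 1 [589.5 302.  101.2] 4.480231250349081 [587.5 299.5 105. ]
bar 2 [460.9 352.  100.7] 3.056061294732318 [459.9 349.7 105. ]
bar3 [458.6 214.3 105. ]
knob [528.7 164.3 197.5] 3.765454190137942
pin [ 602.9 -197.2  196.6] 3.958299102999448
foot 1 [588.8 299.6] [np.float64(56.95766758454211), np.float64(50.16206661961486)] edges mod90 [73.6 70. ] diag-45 75.65593975364169
foot 2 [458.4 350. ] [np.float64(51.793288961481586), np.float64(54.91002346340707)] edges mod90 [80.8 80.7] diag-45 79.0806775223592
foot 3 [457.6 212.6] [np.float64(49.850568151228515), np.float64(50.72422760535447)] edges mod90 [30.6 33. ] diag-45 31.28751986595757
T (array([450.6, 251. ]), np.int32(211), array([444, 237,  13,  29], dtype=int32), array([-0.2,  1. ])) [ 448.9 -329.4  111. ]
```

View pics/T.png

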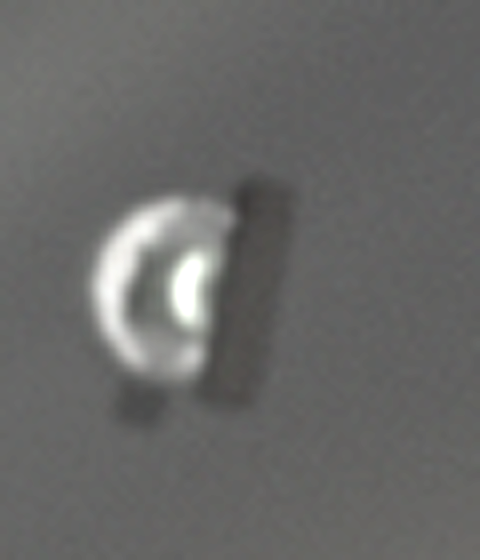

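```bash
python3 - <<'E'
from h import *
print(move((528.4,166.7,260),94.9))
E
```

```text
(array([ 553.6, -698.7,  -10.3]), array([-0. , -0. , -1.4]), 'q1', np.float64(17.509479593869774))
```

Call:
play_rows(
  targets=[
    [0.06, [554, -699, -10], [0, 0, -1.4]],
    [0.06, [554, -699, -10], [0, 0, -1.4]],
    [0.06, [554, -699, -10], [0, 0, -1.4]],
    [0.06, [554, -699, -10], [0, 0, -1.4]],
    [0.06, [554, -699, -10], [0, 0, -1.4]],
    [0.06, [554, -699, -10], [0, 0, -1.4]],
    [0.06, [554, -699, -10], [0, 0, -1.4]],
    [0.06, [554, -699, -10], [0, 0, -1.4]],
    [0.06, [554, -699, -10], [0, 0, -1.4]],
    [0.06, [554, -699, -10], [0, 0, -1.4]],
    [0.06, [554, -699, -10], [0, 0, -1.4]],
    [0.06, [554, -699, -10], [0, 0, -1.4]],
    [0.06, [554, -699, -10], [0, 0, -1.4]],
    [0.06, [554, -699, -10], [0, 0, -1.4]],
    [0.06, [554, -699, -10], [0, 0, -1.4]],
    [0.06, [554, -699, -10], [0, 0, -1.4]],
    [0.06, [554, -699, -10], [0, 0, -1.4]],
    [0.06, [554, -699, -10], [0, 0, -1.4]],
    [0.06, [554, -699, -10], [0, 0, -1.4]],
    [0.06, [554, -699, -10], [0, 0, -1.4]],
  ],
)

```text
t: 1.92
tcp_pos: [505.7, 115.6, 414.2]
orientation: [[-0.092, 0.996, 0.001], [0.996, 0.092, -0.0], [-0.0, 0.001, -1.0]]
force: [-0.6, -0.3, 0.8]
width: 45.0
finger_force: 0.0
```

```bash
python3 - <<'E'
from h import *
print(move((528.4,166.7,260),94.9))
E
```

```text
(array([48.8, 27.4, -0.8]), array([0., 0., 0.]), 'q1', np.float64(17.509479593869774))
```

Call:
play_rows(
  targets=[
    [0.06, [49, 27, 0], [0, 0, 0]],
    [0.06, [49, 27, 0], [0, 0, 0]],
    [0.06, [49, 27, 0], [0, 0, 0]],
    [0.06, [49, 27, 20], [0, 0, 0]],
    [0.06, [49, 27, 40], [0, 0, 0]],
    [0.06, [49, 27, 60], [0, 0, 0]],
    [0.06, [49, 27, 66], [0, 0, 0]],
    [0.06, [49, 27, 66], [0, 0, 0]],
    [0.06, [49, 27, 66], [0, 0, 0]],
  ],
)

```text
t: 2.67
tcp_pos: [527.9, 164.0, 349.0]
orientation: [[-0.091, 0.996, 0.001], [0.996, 0.091, 0.0], [-0.0, 0.001, -1.0]]
force: [0.1, 0.2, -0.1]
width: 45.3
finger_force: 0.0
```

```bash
python3 - <<'E'
from h import *
img("scene","s2");im=cv2.imread("pics/s2.png")[90:290,220:420];im=cv2.resize(im,None,fx=2.5,fy=2.5,interpolation=cv2.INTER_CUBIC)
t=img("top")[150:300,200:420];t=cv2.resize(t,None,fx=1.3,fy=1.3)
cv2.imwrite("pics/s2c.png",im)
print(move((572.6,170.5,203),94.9), env.sense()["force"])
E
```

```text
(array([ 2.1, 45. , -8.3]), array([ 0., -0.,  0.]), 'q1', np.float64(16.58166748877384)) [ 0.2  0.1 -0.3]
```

View pics/s2c.png

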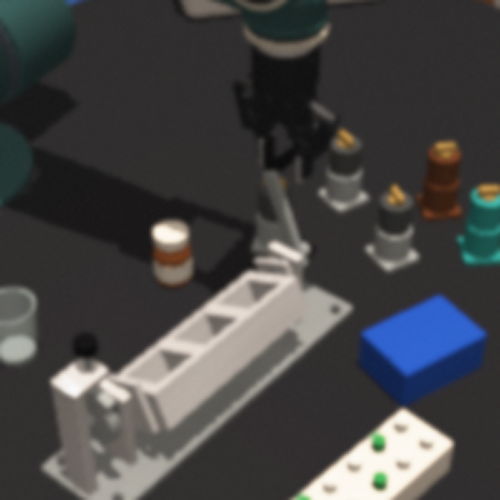

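The fingers straddle the lever knob at about (290,150) in this crop. I'll swing it to level along the arc, then close to centre it.

Call:
play_rows(
  targets=[
    [0.06, [1, 8, -3], [0, 0, 0]],
    [0.06, [2, 16, -5], [0, 0, 0]],
    [0.06, [2, 24, -7], [0, 0, 0]],
    [0.06, [2, 32, -8], [0, 0, 0]],
    [0.06, [2, 40, -8], [0, 0, 0]],
    [0.06, [2, 45, -8], [0, 0, 0]],
    [-0.6, [2, 45, -8], [0, 0, 0]],
    [-0.6, [2, 45, -8], [0, 0, 0]],
    [-0.6, [2, 45, -8], [0, 0, 0]],
    [-0.6, [2, 45, -8], [0, 0, 0]],
    [-0.6, [2, 45, -8], [0, 0, 0]],
    [-0.6, [2, 45, -8], [0, 0, 0]],
    [-0.6, [2, 45, -8], [0, 0, 0]],
    [-0.6, [2, 45, -8], [0, 0, 0]],
  ],
)

```text
t: 3.93
tcp_pos: [572.4, 170.6, 356.1]
orientation: [[-0.092, 0.996, -0.0], [0.996, 0.092, 0.0], [0.0, 0.0, -1.0]]
force: [-4.3, -0.8, 2.2]
width: 17.4
finger_force: 1.8
```

```bash
python3 - <<'E'
from h import *
print(env.sense()["force"],env.sense()["finger_force"])
img("scene","s3");im=cv2.imread("pics/s3.png")[90:290,220:420];im=cv2.resize(im,None,fx=2.5,fy=2.5,interpolation=cv2.INTER_CUBIC)
cv2.imwrite("pics/s3c.png",im)
E
```

```text
[-4.3 -0.8  2.2] 1.779353991150856
```

Call:
play_rows(
  targets=[
    [0.06, [0, 0, 0], [0, 0, 0]],
    [0.06, [0, 0, 0], [0, 0, 0]],
    [0.06, [0, 0, 0], [0, 0, 0]],
    [0.06, [0, 0, -30], [0, 0, 0]],
    [0.06, [0, 0, -60], [0, 0, 0]],
    [0.06, [0, 0, -70], [0, 0, 0]],
    [-1, [-369, -3, -70], [0, 0, 0]],
    [-1, [-369, -3, -70], [0, 0, 0]],
    [-1, [-369, -3, -70], [0, 0, 0]],
    [-1, [-369, -3, -70], [0, 0, 0]],
    [-1, [-369, -3, -70], [0, 0, 0]],
    [-1, [-369, -3, -70], [0, 0, 0]],
    [-1, [-369, -3, -70], [0, 0, 0]],
    [-1, [-369, -3, -70], [0, 0, 0]],
    [-1, [-369, -3, -70], [0, 0, 0]],
    [-1, [-369, -3, -70], [0, 0, 0]],
    [-1, [-369, -3, -70], [0, 0, 0]],
    [-1, [-369, -3, -70], [0, 0, 0]],
  ],
)

```text
t: 5.48
tcp_pos: [603.5, -196.9, 425.8]
orientation: [[-0.091, 0.996, -0.0], [0.996, 0.091, 0.0], [0.0, -0.0, -1.0]]
force: [-0.0, -0.2, 0.2]
width: -0.3
finger_force: 0.0
```

```bash
python3 - <<'E'
from h import *
print(move((603.5,-197,215),94.9,173),env.sense()["force"])
s=img("scene");t=img("top","t4")
for n,im,roi in(("scene",s,(315,130,45,40)),("top",t,(240,190,40,30)),("scene",s,(245,215,20,22))):
    for b in blobs(im,dark(im,42),roi,8): print(n,b)
img("scene","s4");im=np.vstack([cv2.resize(s[130:300,200:400],None,fx=2.5,fy=1.6),cv2.resize(t[160:240,240:440],None,fx=2.5,fy=2.5)]);cv2.imwrite("pics/c4.png",im)
E
```

```text
(array([-0.1,  0. , 37.8]), array([-0., -0.,  0.]), 'q1', np.float64(-18.07819266441961)) [-0.  -0.2  0.2]
scene (array([348.4, 155.5]), np.int32(129), array([338, 151,  22,  11], dtype=int32), array([-1. ,  0.2]))
top (array([262. , 196.9]), np.int32(94), array([255, 194,  18,   7], dtype=int32), array([-1.,  0.]))
top (array([263.8, 212. ]), np.int32(9), array([263, 210,   3,   5], dtype=int32), array([0., 1.]))
scene (array([250.6, 226.1]), np.int32(201), array([245, 215,  15,  22], dtype=int32), array([0.6, 0.8]))
```

View pics/c4.png

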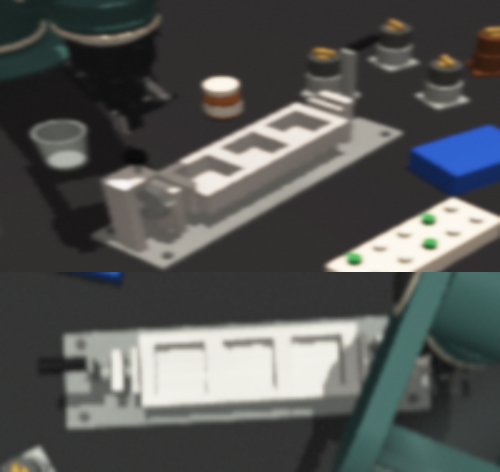

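Carrier is level: the lever stands upright at (348,80) and the nests face up. Next I'll press the plunger.

Call:
play_rows(
  targets=[
    [-1, [0, 0, 20], [0, 0, 0]],
    [-1, [0, 0, 40], [0, 0, 0]],
    [-1, [0, 0, 48], [0, 0, 0]],
    [-1, [0, 0, 54], [0, 0, 0]],
    [-1, [0, 0, 60], [0, 0, 0]],
    [-1, [0, 0, 65], [0, 0, 0]],
    [-1, [0, 0, 68], [0, 0, 0]],
    [-1, [0, 0, 68], [0, 0, 0]],
    [-1, [0, 0, 68], [0, 0, 0]],
  ],
)

```text
t: 6.38
tcp_pos: [603.5, -197.1, 358.3]
orientation: [[-0.092, 0.996, 0.0], [0.996, 0.092, -0.0], [-0.0, 0.0, -1.0]]
force: [0.1, -0.2, -0.2]
width: -0.1
finger_force: 0.0
```

Call:
play_rows(
  targets=[
    [-1, [0, 0, 2], [0, 0, 0]],
    [-1, [0, 0, 3], [0, 0, 0]],
    [-1, [0, 0, 4], [0, 0, 0]],
    [-1, [0, 0, 4], [0, 0, 0]],
  ],
)

```text
t: 6.72
tcp_pos: [603.4, -197.1, 357.2]
orientation: [[-0.092, 0.996, 0.003], [0.996, 0.092, -0.001], [-0.002, 0.003, -1.0]]
force: [-6.4, 2.7, 21.7]
width: 0.1
finger_force: 10.9
```

Call:
play_rows(
  targets=[
    [-1, [0, 0, -30], [0, 0, 0]],
    [-1, [0, 0, -70], [0, 0, 0]],
    [-1, [0, 0, -100], [0, 0, 0]],
    [-1, [0, 0, -100], [0, 0, 0]],
  ],
)

```text
t: 7.05
tcp_pos: [603.1, -197.0, 461.7]
orientation: [[-0.092, 0.996, 0.008], [0.996, 0.092, -0.003], [-0.004, 0.008, -1.0]]
force: [-0.4, 0.1, 0.7]
width: -0.2
finger_force: 0.0
```

```bash
python3 - <<'E'
from h import *
print(env.sense()["tcp_pos"],move((460,216,200),121.5))
E
```

```text
[ 603.1 -197.   461.7] (array([ 424.8, -105.5,  104.2]), array([ 0. ,  0. , -0.5]), 'q1', np.float64(25.153117138474386))
```

Call:
play_rows(
  targets=[
    [1, [425, -105, 0], [0, 0, -0.46]],
    [1, [425, -105, 0], [0, 0, -0.46]],
    [1, [425, -105, 0], [0, 0, -0.46]],
    [1, [425, -105, 0], [0, 0, -0.46]],
    [1, [425, -105, 0], [0, 0, -0.46]],
    [1, [425, -105, 0], [0, 0, -0.46]],
    [1, [425, -105, 0], [0, 0, -0.46]],
    [1, [425, -105, 0], [0, 0, -0.46]],
    [1, [425, -105, 0], [0, 0, -0.46]],
    [1, [425, -105, 0], [0, 0, -0.46]],
    [1, [425, -105, 0], [0, 0, -0.46]],
    [1, [425, -105, 0], [0, 0, -0.46]],
    [1, [425, -105, 0], [0, 0, -0.46]],
    [1, [425, -105, 0], [0, 0, -0.46]],
    [1, [425, -105, 0], [0, 0, -0.46]],
  ],
)

```text
t: 8.3
tcp_pos: [460.2, 215.7, 454.1]
orientation: [[-0.523, 0.852, 0.0], [0.852, 0.523, -0.0], [-0.0, 0.0, -1.0]]
force: [0.4, 0.4, 0.2]
width: 85.8
finger_force: 0.0
```

```bash
python3 - <<'E'
from h import *
print(env.sense()["tcp_pos"],env.sense()["orientation"],move((460,216,75),121.5))
s=img("scene","s5");t=img("top","t5")
for n,im,roi in(("scene",s,(245,215,18,25)),("scene",s,(338,146,24,18)),("top",t,(400,180,18,18))):
    for b in blobs(im,dark(im,42),roi,8): print(n,b)
for n,im,roi in (("top",t,(185,175,85,80)),("scene",s,(310,130,80,60))):
    for b in blobs(im,brass(im),roi,3): print(n,b)
E
```

```text
[460.2 215.7 454.1] [[-0.5  0.9  0. ]
 [ 0.9  0.5 -0. ]
 [-0.   0.  -1. ]] (array([  0.5,  -0. , 224.1]), array([0., 0., 0.]), 'q1', np.float64(25.153117138474386))
scene (array([254.5, 232.6]), np.int32(70), array([250, 228,  10,  10], dtype=int32), array([-0.9, -0.5]))
scene (array([349.2, 155.5]), np.int32(136), array([338, 151,  24,  11], dtype=int32), array([-1. ,  0.2]))
top (array([406.8, 190.1]), np.int32(22), array([404, 188,   6,   5], dtype=int32), array([-0.9,  0.5]))
top (array([217.9, 192.5]), np.int32(52), array([215, 188,   7,  10], dtype=int32), array([-0.4,  0.9]))
top (array([190.2, 201.5]), np.int32(4), array([190, 200,   2,   4], dtype=int32), array([-0.3,  1. ]))
scene (array([357.6, 145.2]), np.int32(32), array([355, 142,   6,   7], dtype=int32), array([-0.1,  1. ]))
scene (array([330.3, 163. ]), np.int32(28), array([328, 161,   6,   6], dtype=int32), array([-0.7,  0.7]))
scene (array([378. , 167.8]), np.int32(38), array([375, 164,   7,   8], dtype=int32), array([0.1, 1. ]))
```

Plunger is down (scene blob 227.6→232.6) and all vessels are still in place. I'll grasp the third vessel.

Call:
play_rows(
  targets=[
    [1, [0, 0, 40], [0, 0, 0]],
    [1, [0, 0, 80], [0, 0, 0]],
    [1, [0, 0, 120], [0, 0, 0]],
    [1, [0, 0, 160], [0, 0, 0]],
    [1, [0, 0, 195], [0, 0, 0]],
    [1, [0, 0, 215], [0, 0, 0]],
    [1, [0, 0, 225], [0, 0, 0]],
    [1, [0, 0, 225], [0, 0, 0]],
    [1, [0, 0, 225], [0, 0, 0]],
    [-1, [0, 0, 225], [0, 0, 0]],
    [-1, [0, 0, 225], [0, 0, 0]],
    [-1, [0, 0, 225], [0, 0, 0]],
    [-1, [0, 0, 225], [0, 0, 0]],
    [-1, [0, 0, 225], [0, 0, 0]],
    [-1, [0, 0, 225], [0, 0, 0]],
    [-1, [0, 0, 225], [0, 0, 0]],
    [-1, [0, 0, 225], [0, 0, 0]],
    [-1, [0, 0, 225], [0, 0, 0]],
  ],
)

```text
t: 9.9
tcp_pos: [460.1, 216.6, 230.3]
orientation: [[-0.524, 0.851, 0.002], [0.851, 0.524, 0.001], [-0.0, 0.002, -1.0]]
force: [-0.4, -0.3, 7.1]
width: 40.9
finger_force: 59.7
```

Call:
play_rows(
  targets=[
    [1, [0, 0, 0], [0, 0, 0]],
    [1, [0, 0, 0], [0, 0, 0]],
    [1, [0, 0, 0], [0, 0, 0]],
    [1, [0, 0, 0], [0, 0, 0]],
    [1, [0, 0, 0], [0, 0, 0]],
    [1, [0, 0, 0], [0, 0, 1.571]],
    [1, [0, 0, 0], [0, 0, 1.571]],
    [1, [0, 0, 0], [0, 0, 1.571]],
    [1, [0, 0, 0], [0, 0, 1.571]],
    [1, [0, 0, 0], [0, 0, 1.571]],
    [1, [0, 0, 0], [0, 0, 1.571]],
    [1, [0, 0, 0], [0, 0, 1.571]],
    [1, [0, 0, 0], [0, 0, 1.571]],
    [1, [0, 0, 0], [0, 0, 1.571]],
    [1, [0, 0, 0], [0, 0, 1.571]],
    [1, [0, 0, 0], [0, 0, 1.571]],
    [1, [0, 0, 0], [0, 0, 1.571]],
    [1, [0, 0, 0], [0, 0, 1.571]],
    [1, [0, 0, 0], [0, 0, 1.571]],
    [1, [0, 0, 0], [0, 0, 1.571]],
  ],
)

```text
t: 11.57
tcp_pos: [459.8, 216.5, 229.0]
orientation: [[0.85, 0.526, -0.0], [0.526, -0.85, -0.0], [-0.0, -0.0, -1.0]]
force: [-0.2, -0.3, 0.3]
width: 85.3
finger_force: 0.0
```

Call:
play_rows(
  targets=[
    [-1, [0, 0, 0], [0, 0, 0]],
    [-1, [0, 0, 0], [0, 0, 0]],
    [-1, [0, 0, 0], [0, 0, 0]],
    [-1, [0, 0, 0], [0, 0, 0]],
    [-1, [0, 0, 0], [0, 0, 0]],
    [-1, [0, 0, 0], [0, 0, 0]],
    [-1, [0, 0, 0], [0, 0, 0]],
    [-1, [0, 0, 0], [0, 0, 0]],
  ],
)

```text
t: 12.23
tcp_pos: [459.9, 216.5, 229.3]
orientation: [[0.851, 0.524, 0.0], [0.524, -0.851, 0.0], [0.0, 0.0, -1.0]]
force: [0.4, -1.1, 4.7]
width: 40.7
finger_force: 60.9
```

```bash
python3 - <<'E'
import cv2,numpy as np
t=cv2.imread("pics/t5.png")[172:222,285:395];s=cv2.imread("pics/s5.png")[190:262,262:350]
a=cv2.resize(t,None,fx=6,fy=6,interpolation=cv2.INTER_CUBIC);b=cv2.resize(s,None,fx=4,fy=4,interpolation=cv2.INTER_CUBIC)
o=np.zeros((300+288,660,3),np.uint8);o[:300]=a;o[300:,:352]=b;o=cv2.convertScaleAbs(o,alpha=.85)
cv2.imwrite("pics/n.png",o)
E
```

```text
(no output)
```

View pics/n.png

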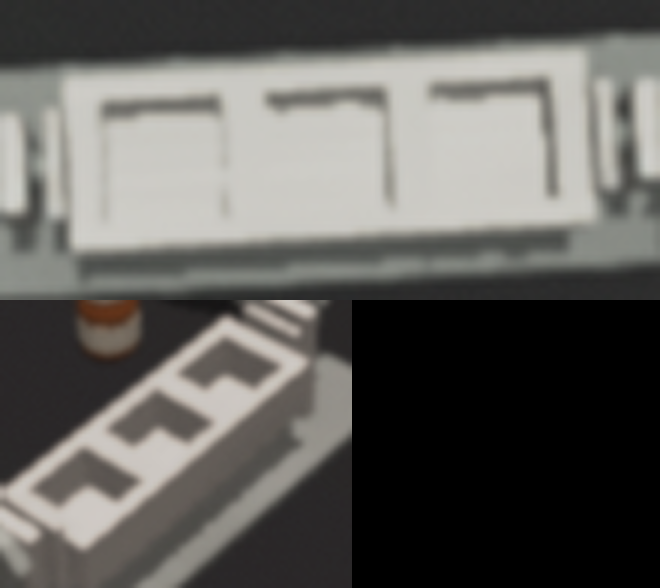

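Call:
play_rows(
  targets=[
    [-1, [0, 0, -20], [0, 0, 0]],
    [-1, [0, 0, -50], [0, 0, 0]],
    [-1, [0, 0, -90], [0, 0, 0]],
    [-1, [0, 0, -130], [0, 0, 0]],
    [-1, [0, 0, -170], [0, 0, 0]],
    [-1, [0, 0, -210], [0, 0, 0]],
    [-1, [0, 0, -240], [0, 0, 0]],
    [-1, [0, 0, -240], [0, 0, 0]],
    [-1, [0, 0, -240], [0, 0, 0]],
  ],
)

```text
t: 12.98
tcp_pos: [459.8, 216.5, 469.6]
orientation: [[0.852, 0.524, 0.001], [0.524, -0.852, 0.001], [0.001, 0.0, -1.0]]
force: [-1.0, 0.0, -5.2]
width: 40.7
finger_force: 62.2
```

```bash
python3 - <<'E'
from h import *
T=[(65,75),(587,48),(597,218),(75,250)];S=[(230,318),(310,362),(82,548),(8,490)]
T=[plane("top",(x/6+285,y/6+172),95)[:2] for x,y in T];S=[plane("scene",(x/4+262,(y-300)/4+190),95)[:2] for x,y in S]
for n,P in(("top",T),("scene",S)):
    P=np.array(P);print(n,P.mean(0),P.tolist())
u=np.mean([(65,75),(587,48),(597,218),(75,250)],0);v=np.mean([(230,318),(310,362),(82,548),(8,490)],0)
print(tri((u[0]/6+285,u[1]/6+172),(v[0]/4+262,(v[1]-300)/4+190)))
print("bar3",tri((247.4,241.3),(330.3,163)))
print("pin dn",tri((406.8,190.1),(254.5,232.6)),"knob",tri((262,196.9),(349.2,155.5)))
E
```

```text
top [587.4 -31.5] [[616.848222435802, 90.36126991550225], [636.4325012646583, -146.7608161886934], [558.9776942416772, -152.79192288539903], [537.3405026499983, 83.10899730711857]]
scene [592.7 -24.5] [[545.3986027489098, 89.51167606159129], [621.19642880413, 94.6333728966099], [639.5508344506962, -141.52274624663664], [564.5965016625664, -140.75986828977352]]
(array([589.3, -29.7,  91.3]), np.float64(4.970895337454001))
bar3 (array([461. , 218.1,  98.2]), np.float64(7.4375716825560705))
pin dn (array([ 602.3, -196.4,  178.5]), np.float64(3.875039528153011)) knob (array([574.6, 172.8, 206. ]), np.float64(13.338039444849146))
```

```bash
python3 - <<'E'
from h import *
print(move((583.4,46.4,315),94.9))
E
```

```text
(array([ 16. , 209.7,  -0.3]), array([ 0. , -0. , -1.1]), 'q1', np.float64(4.5473770044392445))
```

Call:
play_rows(
  targets=[
    [-1, [16, 210, 0], [0, 0, -1.105]],
    [-1, [16, 210, 0], [0, 0, -1.105]],
    [-1, [16, 210, 0], [0, 0, -1.105]],
    [-1, [16, 210, 0], [0, 0, -1.105]],
    [-1, [16, 210, 0], [0, 0, -1.105]],
    [-1, [16, 210, 0], [0, 0, -1.105]],
    [-1, [16, 210, 0], [0, 0, -1.105]],
    [-1, [16, 210, 0], [0, 0, -1.105]],
    [-1, [16, 210, 0], [0, 0, -1.105]],
    [-1, [16, 210, 0], [0, 0, -1.105]],
    [-1, [16, 210, 0], [0, 0, -1.105]],
    [-1, [16, 210, 0], [0, 0, -1.105]],
    [-1, [16, 210, 40], [0, 0, -1.105]],
    [-1, [16, 210, 80], [0, 0, -1.105]],
    [-1, [16, 210, 115], [0, 0, -1.105]],
    [-1, [16, 210, 130], [0, 0, -1.105]],
    [-1, [16, 210, 130], [0, 0, -1.105]],
    [-1, [16, 210, 130], [0, 0, -1.105]],
  ],
)

```text
t: 14.48
tcp_pos: [583.7, 46.1, 339.9]
orientation: [[-0.085, 0.996, -0.0], [0.996, 0.085, 0.0], [0.0, -0.0, -1.0]]
force: [0.3, 0.3, -3.6]
width: 40.8
finger_force: 62.9
```

```bash
python3 - <<'E'
from h import *
s=img("scene","s6");t=img("top","t6")
a=cv2.resize(t[165:230,280:400],None,fx=4,fy=4,interpolation=cv2.INTER_CUBIC);b=cv2.resize(s[140:260,262:382],None,fx=4,fy=4,interpolation=cv2.INTER_CUBIC)
cv2.imwrite("pics/n6.png",b)
print(move((583.4,46.4,140),94.9),env.sense()["force"])
E
```

```text
(array([ 0.3, -0.7, 46.8]), array([ 0.,  0., -0.]), 'q1', np.float64(4.5473770044392445)) [-0.6  0.7 -4. ]
```

View pics/n6.png

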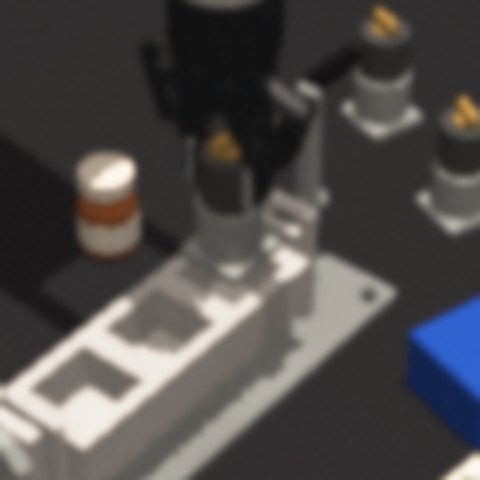

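Foot hangs over nest3, with its front corner at (235,272). I'll lower it gently.

Call:
play_rows(
  targets=[
    [-1, [0, 0, 8], [0, 0, 0]],
    [-1, [0, 0, 13], [0, 0, 0]],
    [-1, [0, 0, 16], [0, 0, 0]],
    [-1, [0, 0, 19], [0, 0, 0]],
    [-1, [0, 0, 22], [0, 0, 0]],
    [-1, [0, 0, 24], [0, 0, 0]],
    [-1, [0, 0, 24], [0, 0, 0]],
  ],
)

```text
t: 15.17
tcp_pos: [583.5, 46.0, 314.5]
orientation: [[-0.086, 0.996, -0.001], [0.996, 0.086, 0.0], [0.0, -0.001, -1.0]]
force: [-0.6, -0.0, -3.9]
width: 40.5
finger_force: 62.9
```

Call:
play_rows(
  targets=[
    [-1, [0, 0, 5], [0, 0, 0]],
    [-1, [0, 0, 10], [0, 0, 0]],
    [-1, [0, 0, 15], [0, 0, 0]],
    [-1, [0, 0, 20], [0, 0, 0]],
    [-1, [0, 0, 25], [0, 0, 0]],
    [-1, [0, 0, 28], [0, 0, 0]],
    [-1, [0, 0, 29], [0, 0, 0]],
    [-1, [0, 0, 29], [0, 0, 0]],
  ],
)

```text
t: 15.83
tcp_pos: [583.5, 46.0, 285.7]
orientation: [[-0.086, 0.996, -0.0], [0.996, 0.086, -0.0], [0.0, -0.0, -1.0]]
force: [0.7, 0.5, -3.8]
width: 40.8
finger_force: 62.9
```

Call:
play_rows(
  targets=[
    [-1, [0, 0, 1.5], [0, 0, 0]],
    [-1, [0, 0, 1.5], [0, 0, 0]],
    [1, [0, 0, 1.5], [0, 0, 0]],
    [1, [0, 0, 1.5], [0, 0, 0]],
    [1, [0, 0, 1.5], [0, 0, 0]],
    [1, [0, 0, 1.5], [0, 0, 0]],
    [1, [0, 0, 1.5], [0, 0, 0]],
    [1, [0, 0, -20], [0, 0, 0]],
    [1, [0, 0, -60], [0, 0, 0]],
    [1, [0, 0, -100], [0, 0, 0]],
    [1, [0, 0, -140], [0, 0, 0]],
    [1, [0, 0, -180], [0, 0, 0]],
    [1, [0, 0, -180], [0, 0, 0]],
    [1, [0, 0, -180], [0, 0, 0]],
  ],
)

```text
t: 17.0
tcp_pos: [583.4, 46.0, 469.0]
orientation: [[-0.086, 0.996, 0.004], [0.996, 0.086, 0.0], [-0.0, 0.004, -1.0]]
force: [0.1, 0.4, -1.1]
width: 85.3
finger_force: 0.0
```

```bash
python3 - <<'E'
from h import *
s=img("scene","s7");t=img("top","t7")
for n,im,roi in (("top",t,(185,175,150,80)),("scene",s,(290,130,100,80))):
    for b in blobs(im,brass(im),roi,8): print(n,b[0],b[1],b[3])
print(env.sense()["tcp_pos"],move((589.5,301.5,315),73.5))
E
```

```text
top [217.9 192.5] 52 [-0.4  0.9]
top [196.9 239.3] 55 [-0.3  0.9]
scene [357.6 145.1] 31 [0.1 1. ]
scene [378.  167.8] 38 [0.1 1. ]
scene [318.7 189.8] 11 [-0.9  0.5]
[583.5  46.  465.3] (array([254. ,  27.9,  -4.7]), array([-0. ,  0. ,  0.4]), 'q1', np.float64(27.087490614036735))
```

Call:
play_rows(
  targets=[
    [1, [254, 28, 0], [0, 0, 0.373]],
    [1, [254, 28, 0], [0, 0, 0.373]],
    [1, [254, 28, 0], [0, 0, 0.373]],
    [1, [254, 28, 0], [0, 0, 0.373]],
    [1, [254, 28, 0], [0, 0, 0.373]],
    [1, [254, 28, 0], [0, 0, 0.373]],
    [1, [254, 28, 0], [0, 0, 0.373]],
    [1, [254, 28, 0], [0, 0, 0.373]],
    [1, [254, 28, 40], [0, 0, 0.373]],
    [1, [254, 28, 80], [0, 0, 0.373]],
    [1, [254, 28, 120], [0, 0, 0.373]],
    [1, [254, 28, 160], [0, 0, 0.373]],
    [1, [254, 28, 200], [0, 0, 0.373]],
    [1, [254, 28, 225], [0, 0, 0.373]],
    [1, [254, 28, 237], [0, 0, 0.373]],
    [1, [254, 28, 237], [0, 0, 0.373]],
    [1, [254, 28, 237], [0, 0, 0.373]],
    [1, [254, 28, 237], [0, 0, 0.373]],
  ],
)

```text
t: 18.6
tcp_pos: [590.2, 301.4, 231.3]
orientation: [[0.283, 0.959, 0.002], [0.959, -0.283, 0.001], [0.002, 0.002, -1.0]]
force: [0.5, -0.0, -0.2]
width: 85.5
finger_force: 0.0
```

Call:
play_rows(
  targets=[
    [-1, [0, 0, 0], [0, 0, 0]],
    [-1, [0, 0, 0], [0, 0, 0]],
    [-1, [0, 0, 0], [0, 0, 0]],
    [-1, [0, 0, 0], [0, 0, 0]],
    [-1, [0, 0, 0], [0, 0, 0]],
    [-1, [0, 0, 0], [0, 0, 0]],
    [-1, [0, 0, 0], [0, 0, 0]],
    [-1, [0, 0, 0], [0, 0, 0]],
    [1, [0, 0, 0], [0, 0, 0]],
    [1, [0, 0, 0], [0, 0, 0]],
    [1, [0, 0, 0], [0, 0, 0]],
    [1, [0, 0, 0], [0, 0, 0]],
    [1, [0, 0, 0], [0, 0, 0]],
  ],
)

```text
t: 19.68
tcp_pos: [589.6, 301.5, 228.9]
orientation: [[0.283, 0.959, -0.0], [0.959, -0.283, -0.0], [-0.0, -0.0, -1.0]]
force: [-0.1, -0.2, 0.0]
width: 85.7
finger_force: 0.0
```

Call:
play_rows(
  targets=[
    [1, [0, 0, 0], [0, 0, -1.571]],
    [1, [0, 0, 0], [0, 0, -1.571]],
    [1, [0, 0, 0], [0, 0, -1.571]],
    [1, [0, 0, 0], [0, 0, -1.571]],
    [1, [0, 0, 0], [0, 0, -1.571]],
    [1, [0, 0, 0], [0, 0, -1.571]],
    [1, [0, 0, 0], [0, 0, -1.571]],
    [1, [0, 0, 0], [0, 0, -1.571]],
    [1, [0, 0, 0], [0, 0, -1.571]],
    [1, [0, 0, 0], [0, 0, -1.571]],
    [1, [0, 0, 0], [0, 0, -1.571]],
    [1, [0, 0, 0], [0, 0, -1.571]],
    [1, [0, 0, 0], [0, 0, -1.571]],
    [1, [0, 0, 0], [0, 0, -1.571]],
    [1, [0, 0, 0], [0, 0, -1.571]],
    [1, [0, 0, 0], [0, 0, -1.571]],
  ],
)

```text
t: 21.02
tcp_pos: [589.6, 301.5, 229.0]
orientation: [[-0.958, 0.286, -0.0], [0.286, 0.958, -0.0], [0.0, -0.0, -1.0]]
force: [-1.1, -0.5, -0.8]
width: 85.5
finger_force: 0.0
```

Call:
play_rows(
  targets=[
    [-1, [0, 0, 0], [0, 0, 0]],
    [-1, [0, 0, 0], [0, 0, 0]],
    [-1, [0, 0, 0], [0, 0, 0]],
    [-1, [0, 0, 0], [0, 0, 0]],
    [-1, [0, 0, 0], [0, 0, 0]],
    [-1, [0, 0, 0], [0, 0, 0]],
    [-1, [0, 0, 0], [0, 0, 0]],
    [-1, [0, 0, 0], [0, 0, 0]],
  ],
)

```text
t: 21.68
tcp_pos: [589.7, 301.6, 229.3]
orientation: [[-0.959, 0.283, 0.0], [0.283, 0.959, 0.0], [-0.0, 0.0, -1.0]]
force: [-0.4, 1.5, 3.9]
width: 40.5
finger_force: 60.6
```

Call:
play_rows(
  targets=[
    [-1, [0, 0, -20], [0, 0, 0]],
    [-1, [0, 0, -50], [0, 0, 0]],
    [-1, [0, 0, -90], [0, 0, 0]],
    [-1, [0, 0, -130], [0, 0, 0]],
    [-1, [0, 0, -170], [0, 0, 0]],
    [-1, [0, 0, -210], [0, 0, 0]],
    [-1, [0, 0, -240], [0, 0, 0]],
    [-1, [0, 0, -242], [0, 0, 0]],
    [-1, [0, 0, -242], [0, 0, 0]],
  ],
)

```text
t: 22.43
tcp_pos: [589.6, 301.5, 472.0]
orientation: [[-0.959, 0.283, 0.002], [0.283, 0.959, 0.001], [-0.001, 0.001, -1.0]]
force: [0.9, -0.4, -7.3]
width: 41.2
finger_force: 62.5
```

```bash
python3 - <<'E'
from h import *
print(env.sense()["tcp_pos"],move((589.9,-28.7,185),94.9))
E
```

```text
[589.6 301.5 472. ] (array([ -93.5, -316.7,  131.8]), array([0. , 0. , 1.2]), 'q1', np.float64(-2.785375932615376))
```

Call:
play_rows(
  targets=[
    [-1, [-93.5, -316.5, 0], [0, 0, 1.198]],
    [-1, [-93.5, -316.5, 0], [0, 0, 1.198]],
    [-1, [-93.5, -316.5, 0], [0, 0, 1.198]],
    [-1, [-93.5, -316.5, 0], [0, 0, 1.198]],
    [-1, [-93.5, -316.5, 0], [0, 0, 1.198]],
    [-1, [-93.5, -316.5, 0], [0, 0, 1.198]],
    [-1, [-93.5, -316.5, 0], [0, 0, 1.198]],
    [-1, [-93.5, -316.5, 0], [0, 0, 1.198]],
    [-1, [-93.5, -316.5, 0], [0, 0, 1.198]],
    [-1, [-93.5, -316.5, 0], [0, 0, 1.198]],
    [-1, [-93.5, -316.5, 0], [0, 0, 1.198]],
    [-1, [-93.5, -316.5, 0], [0, 0, 1.198]],
    [-1, [-93.5, -316.5, 0], [0, 0, 1.198]],
    [-1, [-93.5, -316.5, 40], [0, 0, 1.198]],
    [-1, [-93.5, -316.5, 80], [0, 0, 1.198]],
    [-1, [-93.5, -316.5, 115], [0, 0, 1.198]],
    [-1, [-93.5, -316.5, 131], [0, 0, 1.198]],
    [-1, [-93.5, -316.5, 131], [0, 0, 1.198]],
    [-1, [-93.5, -316.5, 131], [0, 0, 1.198]],
  ],
)

```text
t: 24.02
tcp_pos: [589.8, -28.1, 339.7]
orientation: [[-0.088, 0.996, -0.001], [0.996, 0.088, 0.0], [0.0, -0.001, -1.0]]
force: [0.6, 0.0, -4.1]
width: 40.6
finger_force: 63.2
```

Call:
play_rows(
  targets=[
    [-1, [0, 0, 8], [0, 0, 0]],
    [-1, [0, 0, 13], [0, 0, 0]],
    [-1, [0, 0, 16], [0, 0, 0]],
    [-1, [0, 0, 19], [0, 0, 0]],
    [-1, [0, 0, 22], [0, 0, 0]],
    [-1, [0, 0, 25], [0, 0, 0]],
    [-1, [0, 0, 25], [0, 0, 0]],
  ],
)

```text
t: 24.6
tcp_pos: [589.7, -28.5, 314.5]
orientation: [[-0.086, 0.996, -0.001], [0.996, 0.086, 0.0], [0.0, -0.001, -1.0]]
force: [-0.2, 0.1, -6.1]
width: 40.8
finger_force: 63.2
```

Call:
play_rows(
  targets=[
    [-1, [0, 0, 5], [0, 0, 0]],
    [-1, [0, 0, 10], [0, 0, 0]],
    [-1, [0, 0, 15], [0, 0, 0]],
    [-1, [0, 0, 20], [0, 0, 0]],
    [-1, [0, 0, 25], [0, 0, 0]],
    [-1, [0, 0, 28], [0, 0, 0]],
    [-1, [0, 0, 29.5], [0, 0, 0]],
    [-1, [0, 0, 30], [0, 0, 0]],
    [-1, [0, 0, 30], [0, 0, 0]],
  ],
)

```text
t: 25.35
tcp_pos: [589.8, -28.5, 285.1]
orientation: [[-0.086, 0.996, 0.0], [0.996, 0.086, -0.0], [-0.0, 0.0, -1.0]]
force: [-0.9, -0.7, -5.4]
width: 40.5
finger_force: 63.2
```

Call:
play_rows(
  targets=[
    [1, [0, 0, 0], [0, 0, 0]],
    [1, [0, 0, 0], [0, 0, 0]],
    [1, [0, 0, 0], [0, 0, 0]],
    [1, [0, 0, 0], [0, 0, 0]],
    [1, [0, 0, 0], [0, 0, 0]],
    [1, [0, 0, -20], [0, 0, 0]],
    [1, [0, 0, -60], [0, 0, 0]],
    [1, [0, 0, -100], [0, 0, 0]],
    [1, [0, 0, -140], [0, 0, 0]],
    [1, [0, 0, -182], [0, 0, 0]],
    [1, [0, 0, -182], [0, 0, 0]],
    [1, [0, 0, -182], [0, 0, 0]],
  ],
)

```text
t: 26.35
tcp_pos: [589.6, -28.5, 470.2]
orientation: [[-0.086, 0.996, 0.005], [0.996, 0.086, -0.0], [-0.001, 0.005, -1.0]]
force: [-0.4, 0.5, -2.4]
width: 85.6
finger_force: 0.0
```

```bash
python3 - <<'E'
from h import *
s=img("scene","s8");t=img("top","t8")
for n,im,roi in (("top",t,(185,175,210,80)),("scene",s,(260,130,130,110))):
    for b in blobs(im,brass(im),roi,8): print(n,b[0],b[1],b[3])
print(env.sense()["tcp_pos"],move((461,351.5,315),80.5))
E
```

```text
top [196.9 239.3] 55 [-0.3  0.9]
scene [357.6 145.2] 32 [-0.1  1. ]
scene [320.1 190.6] 40 [-0.3  0.9]
scene [300.3 204.2] 11 [-0.9  0.5]
[589.8 -28.5 466.4] (array([389.7, -95.6,  -3.5]), array([-0. , -0. ,  0.3]), 'q1', np.float64(37.32453807045366))
```

Call:
play_rows(
  targets=[
    [1, [390, -96, 0], [0, 0, 0.251]],
    [1, [390, -96, 0], [0, 0, 0.251]],
    [1, [390, -96, 0], [0, 0, 0.251]],
    [1, [390, -96, 0], [0, 0, 0.251]],
    [1, [390, -96, 0], [0, 0, 0.251]],
    [1, [390, -96, 0], [0, 0, 0.251]],
    [1, [390, -96, 0], [0, 0, 0.251]],
    [1, [390, -96, 0], [0, 0, 0.251]],
    [1, [390, -96, 0], [0, 0, 0.251]],
    [1, [390, -96, 0], [0, 0, 0.251]],
    [1, [390, -96, 0], [0, 0, 0.251]],
    [1, [390, -96, 0], [0, 0, 0.251]],
    [1, [390, -96, 0], [0, 0, 0.251]],
    [1, [390, -96, 0], [0, 0, 0.251]],
    [1, [390, -96, 0], [0, 0, 0.251]],
  ],
)

```text
t: 27.7
tcp_pos: [461.1, 350.9, 466.8]
orientation: [[0.166, 0.986, -0.0], [0.986, -0.166, -0.0], [-0.0, -0.0, -1.0]]
force: [-0.8, -0.3, 0.5]
width: 85.5
finger_force: 0.0
```

```bash
python3 - <<'E'
from h import *
s=img("scene","s9")
for b in blobs(s,brass(s),(260,130,130,110),8): print(b[0],b[1],b[3])
print(env.sense()["tcp_pos"],move((461,351.5,74),80.5))
E
```

```text
[319.1 190.9] 57 [-0.7  0.7]
[300.9 205.1] 63 [-0.8  0.6]
[461.1 350.9 466.9] (array([  0.6,  -0.1, 237.9]), array([-0.,  0., -0.]), 'q1', np.float64(37.32453807045366))
```

Call:
play_rows(
  targets=[
    [1, [0, 0, 40], [0, 0, 0]],
    [1, [0, 0, 80], [0, 0, 0]],
    [1, [0, 0, 120], [0, 0, 0]],
    [1, [0, 0, 160], [0, 0, 0]],
    [1, [0, 0, 200], [0, 0, 0]],
    [1, [0, 0, 225], [0, 0, 0]],
    [1, [0, 0, 238], [0, 0, 0]],
    [1, [0, 0, 238], [0, 0, 0]],
    [1, [0, 0, 238], [0, 0, 0]],
    [-1, [0, 0, 238], [0, 0, 0]],
    [-1, [0, 0, 238], [0, 0, 0]],
    [-1, [0, 0, 238], [0, 0, 0]],
    [-1, [0, 0, 238], [0, 0, 0]],
    [-1, [0, 0, 238], [0, 0, 0]],
    [-1, [0, 0, 238], [0, 0, 0]],
    [-1, [0, 0, 238], [0, 0, 0]],
    [-1, [0, 0, 238], [0, 0, 0]],
  ],
)

```text
t: 29.17
tcp_pos: [460.9, 352.0, 230.5]
orientation: [[0.164, 0.986, 0.002], [0.986, -0.164, 0.001], [0.001, 0.001, -1.0]]
force: [0.2, -1.7, 8.0]
width: 41.0
finger_force: 59.8
```

Call:
play_rows(
  targets=[
    [1, [0, 0, 0], [0, 0, 0]],
    [1, [0, 0, 0], [0, 0, 0]],
    [1, [0, 0, 0], [0, 0, 0]],
    [1, [0, 0, 0], [0, 0, 0]],
    [1, [0, 0, 0], [0, 0, 0]],
    [1, [0, 0, 0], [0, 0, -1.571]],
    [1, [0, 0, 0], [0, 0, -1.571]],
    [1, [0, 0, 0], [0, 0, -1.571]],
    [1, [0, 0, 0], [0, 0, -1.571]],
    [1, [0, 0, 0], [0, 0, -1.571]],
    [1, [0, 0, 0], [0, 0, -1.571]],
    [1, [0, 0, 0], [0, 0, -1.571]],
    [1, [0, 0, 0], [0, 0, -1.571]],
    [1, [0, 0, 0], [0, 0, -1.571]],
    [1, [0, 0, 0], [0, 0, -1.571]],
    [1, [0, 0, 0], [0, 0, -1.571]],
    [1, [0, 0, 0], [0, 0, -1.571]],
    [1, [0, 0, 0], [0, 0, -1.571]],
    [1, [0, 0, 0], [0, 0, -1.571]],
    [1, [0, 0, 0], [0, 0, -1.571]],
  ],
)

```text
t: 30.83
tcp_pos: [460.6, 351.8, 229.0]
orientation: [[-0.986, 0.167, -0.0], [0.167, 0.986, -0.0], [0.0, -0.0, -1.0]]
force: [0.0, 0.6, 0.3]
width: 85.6
finger_force: 0.0
```

Call:
play_rows(
  targets=[
    [-1, [0, 0, 0], [0, 0, 0]],
    [-1, [0, 0, 0], [0, 0, 0]],
    [-1, [0, 0, 0], [0, 0, 0]],
    [-1, [0, 0, 0], [0, 0, 0]],
    [-1, [0, 0, 0], [0, 0, 0]],
    [-1, [0, 0, 0], [0, 0, 0]],
    [-1, [0, 0, 0], [0, 0, 0]],
    [-1, [0, 0, 0], [0, 0, 0]],
    [-1, [0, 0, -20], [0, 0, 0]],
    [-1, [0, 0, -50], [0, 0, 0]],
    [-1, [0, 0, -90], [0, 0, 0]],
    [-1, [0, 0, -130], [0, 0, 0]],
    [-1, [0, 0, -170], [0, 0, 0]],
    [-1, [0, 0, -210], [0, 0, 0]],
    [-1, [0, 0, -240], [0, 0, 0]],
    [-1, [0, 0, -243], [0, 0, 0]],
    [-1, [0, 0, -243], [0, 0, 0]],
  ],
)

```text
t: 32.25
tcp_pos: [460.6, 351.8, 472.8]
orientation: [[-0.986, 0.164, 0.001], [0.164, 0.986, 0.001], [-0.001, 0.001, -1.0]]
force: [-0.6, 0.3, -6.7]
width: 40.6
finger_force: 62.9
```

```bash
python3 - <<'E'
from h import *
np.set_printoptions(precision=3,suppress=True)
s=img("scene","s9")
for b in blobs(s,brass(s),(260,130,130,110),8): print(b[0],b[1],b[3])
print(env.sense()["tcp_pos"],move((596.3,-103.4,185),94.9))
E
```

```text
[319.053 190.947] 57 [-0.712  0.702]
[300.935 205.145] 62 [-0.781  0.625]
[460.715 351.822 470.526] (array([-208.576, -426.664,  130.771]), array([-0.002, -0.   ,  1.32 ]), 'q1', np.float64(-9.837419610828698))
```

Call:
play_rows(
  targets=[
    [-1, [-208.5, -426.5, 0], [0, 0, 1.32]],
    [-1, [-208.5, -426.5, 0], [0, 0, 1.32]],
    [-1, [-208.5, -426.5, 0], [0, 0, 1.32]],
    [-1, [-208.5, -426.5, 0], [0, 0, 1.32]],
    [-1, [-208.5, -426.5, 0], [0, 0, 1.32]],
    [-1, [-208.5, -426.5, 0], [0, 0, 1.32]],
    [-1, [-208.5, -426.5, 0], [0, 0, 1.32]],
    [-1, [-208.5, -426.5, 0], [0, 0, 1.32]],
    [-1, [-208.5, -426.5, 0], [0, 0, 1.32]],
    [-1, [-208.5, -426.5, 0], [0, 0, 1.32]],
    [-1, [-208.5, -426.5, 0], [0, 0, 1.32]],
    [-1, [-208.5, -426.5, 0], [0, 0, 1.32]],
    [-1, [-208.5, -426.5, 0], [0, 0, 1.32]],
    [-1, [-208.5, -426.5, 0], [0, 0, 1.32]],
    [-1, [-208.5, -426.5, 0], [0, 0, 1.32]],
    [-1, [-208.5, -426.5, 40], [0, 0, 1.32]],
    [-1, [-208.5, -426.5, 80], [0, 0, 1.32]],
    [-1, [-208.5, -426.5, 115], [0, 0, 1.32]],
    [-1, [-208.5, -426.5, 130], [0, 0, 1.32]],
    [-1, [-208.5, -426.5, 130], [0, 0, 1.32]],
  ],
)

```text
t: 33.97
tcp_pos: [595.7, -102.1, 337.8]
orientation: [[-0.087, 0.996, -0.006], [0.996, 0.087, 0.001], [0.002, -0.006, -1.0]]
force: [-0.8, 0.2, -5.0]
width: 40.7
finger_force: 63.4
```

Call:
play_rows(
  targets=[
    [-1, [0, 0, 8], [0, 0, 0]],
    [-1, [0, 0, 13], [0, 0, 0]],
    [-1, [0, 0, 16], [0, 0, 0]],
    [-1, [0, 0, 19], [0, 0, 0]],
    [-1, [0, 0, 22], [0, 0, 0]],
    [-1, [0, 0, 25], [0, 0, 0]],
    [-1, [0, 0, 25], [0, 0, 0]],
  ],
)

```text
t: 34.55
tcp_pos: [596.3, -103.1, 316.6]
orientation: [[-0.086, 0.996, -0.0], [0.996, 0.086, 0.0], [0.0, -0.0, -1.0]]
force: [-0.6, 1.0, -6.4]
width: 41.0
finger_force: 63.6
```

Call:
play_rows(
  targets=[
    [-1, [0, 0, 5], [0, 0, 0]],
    [-1, [0, 0, 10], [0, 0, 0]],
    [-1, [0, 0, 15], [0, 0, 0]],
    [-1, [0, 0, 20], [0, 0, 0]],
    [-1, [0, 0, 25], [0, 0, 0]],
    [-1, [0, 0, 29], [0, 0, 0]],
    [-1, [0, 0, 31], [0, 0, 0]],
    [-1, [0, 0, 31.5], [0, 0, 0]],
    [-1, [0, 0, 31.5], [0, 0, 0]],
  ],
)

```text
t: 35.3
tcp_pos: [596.3, -103.1, 285.5]
orientation: [[-0.086, 0.996, -0.0], [0.996, 0.086, 0.0], [0.0, -0.0, -1.0]]
force: [0.6, -0.2, -5.6]
width: 40.6
finger_force: 63.6
```

Call:
play_rows(
  targets=[
    [1, [0, 0, 0], [0, 0, 0]],
    [1, [0, 0, 0], [0, 0, 0]],
    [1, [0, 0, 0], [0, 0, 0]],
    [1, [0, 0, 0], [0, 0, 0]],
    [1, [0, 0, 0], [0, 0, 0]],
    [1, [0, 0, -20], [0, 0, 0]],
    [1, [0, 0, -60], [0, 0, 0]],
    [1, [0, 0, -100], [0, 0, 0]],
    [1, [0, 0, -140], [0, 0, 0]],
    [1, [0, 0, -182], [0, 0, 0]],
    [1, [0, 0, -182], [0, 0, 0]],
    [1, [0, 0, -182], [0, 0, 0]],
  ],
)

```text
t: 36.3
tcp_pos: [596.1, -103.1, 470.8]
orientation: [[-0.086, 0.996, 0.005], [0.996, 0.086, -0.001], [-0.001, 0.005, -1.0]]
force: [0.3, 0.3, 0.2]
width: 85.3
finger_force: 0.0
```

```bash
python3 - <<'E'
from h import *
np.set_printoptions(precision=3,suppress=True)
print(env.sense()["tcp_pos"],move((447,-327,315),171.3))
E
```

```text
[ 596.14  -103.088  470.78 ] (array([-210.274, -167.823,    0.296]), array([ 0.003,  0.004, -1.333]), 'q1', np.float64(-36.1870983622556))
```

Call:
play_rows(
  targets=[
    [1, [-210, -168, 0], [0, 0, 1.808]],
    [1, [-210, -168, 0], [0, 0, 1.808]],
    [1, [-210, -168, 0], [0, 0, 1.808]],
    [1, [-210, -168, 0], [0, 0, 1.808]],
    [1, [-210, -168, 0], [0, 0, 1.808]],
    [1, [-210, -168, 0], [0, 0, 1.808]],
    [1, [-210, -168, 0], [0, 0, 1.808]],
    [1, [-210, -168, 0], [0, 0, 1.808]],
    [1, [-210, -168, 0], [0, 0, 1.808]],
    [1, [-210, -168, 0], [0, 0, 1.808]],
    [1, [-210, -168, 0], [0, 0, 1.808]],
    [1, [-210, -168, 0], [0, 0, 1.808]],
    [1, [-210, -168, 0], [0, 0, 1.808]],
    [1, [-210, -168, 0], [0, 0, 1.808]],
    [1, [-210, -168, 0], [0, 0, 1.808]],
    [1, [-210, -168, 0], [0, 0, 1.808]],
    [1, [-210, -168, 0], [0, 0, 1.808]],
  ],
)

```text
t: 37.72
tcp_pos: [447.0, -326.8, 466.6]
orientation: [[0.989, -0.148, -0.001], [-0.148, -0.989, 0.001], [-0.001, -0.001, -1.0]]
force: [0.9, -0.6, -0.9]
width: 85.2
finger_force: 0.0
```

```bash
python3 - <<'E'
from h import *
np.set_printoptions(precision=3,suppress=True)
T,g=tri((451.25,251.6),(179.9,247.7));print("T",T,g)
print(env.sense()["tcp_pos"],move((T[0],T[1],109),-8.7))
s=img("scene","s10");t=img("top","t10")
B=[(583.5,46),(589.8,-28.5),(596.3,-103.1)]
bt=blobs(t,brass(t),(280,160,120,60),8);bs=blobs(s,brass(s),(250,170,100,90),8)
for n,L in(("top",bt),("scene",bs)):
    for b in L:
        w=plane(n,b[0],160);w2=plane(n,b[0]+4*b[3],160)-w;print(n,b[0],b[1],w,"yaw",np.degrees(np.arctan2(w2[1],w2[0]))%180)
a=cv2.resize(t[165:230,280:400],None,fx=5,fy=5,interpolation=cv2.INTER_CUBIC);b=cv2.resize(s[160:240,265:345],None,fx=7.5,fy=3.4,interpolation=cv2.INTER_CUBIC)
cv2.imwrite("pics/c10.png",np.vstack([a,b]))
E
```

```text
T [ 449.025 -328.315  111.928] 5.612539846146558
[ 447.03  -326.821  466.582] (array([  2.421,   1.31 , 202.579]), array([-0.001,  0.001,  0.003]), 'q1', np.float64(-36.17329131465077))
top [369.5   192.625] 56 [ 593.748 -104.609  160.   ] yaw 86.12548485181377
top [340.466 194.517] 58 [586.54  -29.489 160.   ] yaw 84.45957464435043
top [311.052 196.19 ] 58 [579.883  46.545 160.   ] yaw 84.77382869090589
scene [319.053 190.947] 57 [588.67   45.081 160.   ] yaw 101.65664642389996
scene [300.828 205.125] 64 [595.518 -30.941 160.   ] yaw 93.24086065137197
scene [281.508 220.127] 63 [ 602.223 -106.19   160.   ] yaw 100.31255773941126
```

View pics/c10.png

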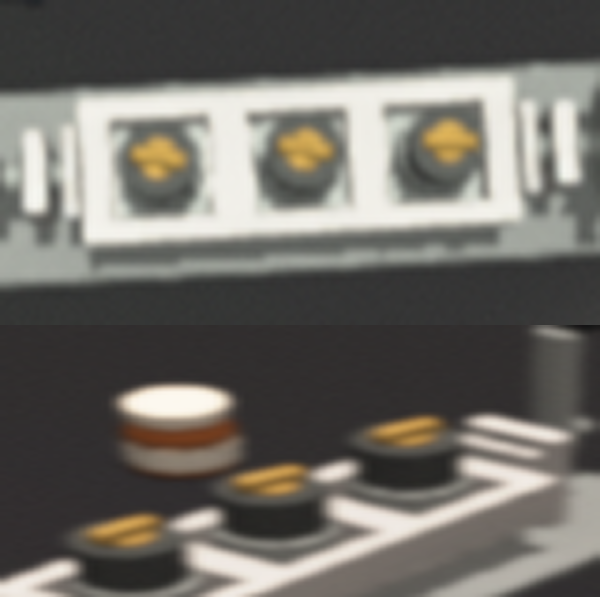

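All three vessels stand in their nests with their bars roughly along the row (top row of the crop (158,155), (305,147), (450,140)). Next I'll grip the driver and refine the bar angles.

Call:
play_rows(
  targets=[
    [1, [2, 1, 40], [0, 0, 0]],
    [1, [2, 1, 80], [0, 0, 0]],
    [1, [2, 1, 120], [0, 0, 0]],
    [1, [2, 1, 160], [0, 0, 0]],
    [1, [2, 1, 190], [0, 0, 0]],
    [1, [2, 1, 200], [0, 0, 0]],
    [1, [2, 1, 200], [0, 0, 0]],
    [1, [2, 1, 200], [0, 0, 0]],
    [-1, [2, 1, 200], [0, 0, 0]],
    [-1, [2, 1, 200], [0, 0, 0]],
    [-1, [2, 1, 200], [0, 0, 0]],
    [-1, [2, 1, 200], [0, 0, 0]],
    [-1, [2, 1, 200], [0, 0, 0]],
    [-1, [2, 1, 200], [0, 0, 0]],
    [-1, [2, 1, 200], [0, 0, 0]],
    [-1, [2, 1, 200], [0, 0, 0]],
    [-1, [2, 1, 200], [0, 0, 0]],
    [-1, [2, 1, 200], [0, 0, 0]],
  ],
)

```text
t: 39.32
tcp_pos: [448.9, -328.1, 268.1]
orientation: [[0.989, -0.151, 0.0], [-0.151, -0.989, -0.0], [0.0, 0.0, -1.0]]
force: [-1.5, 1.5, 5.7]
width: 17.4
finger_force: 59.8
```

```bash
python3 - <<'E'
from h import *
np.set_printoptions(precision=3,suppress=True)
def yaw(n,a,b):
    w=plane(n,a,161)-plane(n,b,161);return np.degrees(np.arctan2(w[1],w[0]))%180,np.linalg.norm(w)
print("scene",[yaw("scene",*p) for p in(((314.6,193.8),(323.7,189.4)),((295.9,206.5),(306.1,202.6)),((276.7,222.6),(286.3,217.6)))])
print("top",[yaw("top",(280+a/5,165+b/5),(280+c/5,165+d/5)) for a,b,c,d in((132,150,185,160),(278,140,333,152),(423,137,478,140))])
# bright-brass ridge fit
for n,f in(("scene","s10"),("top","t10")):
    im=cv2.imread(f"pics/{f}.png").astype(float)
    r=im[...,2]-im[...,0]
    for c in({"scene":[(319,190.5),(300.8,205),(281.5,220)],"top":[(311,196),(340.5,194.5),(369.5,192.6)]}[n]):
        x,y=map(int,np.round(c));w=np.clip(r[y-6:y+7,x-8:x+9]-70,0,None)**2;yy,xx=np.mgrid[y-6:y+7,x-8:x+9]
        m=np.array([(w*xx).sum(),(w*yy).sum()])/w.sum();d=np.c_[(xx-m[0]).ravel(),(yy-m[1]).ravel()]
        e=np.linalg.eigh((d*w.ravel()[:,None]).T@d)[1][:,1];print(n,m,yaw(n,m,m+4*e)[0])
s=env.sense();print(s["torque"],s["tcp_pos"],s["orientation"])
E
```

```text
scene [(np.float64(81.43677355460811), np.float64(31.261095756685158)), (np.float64(74.78982347639052), np.float64(30.996696809626382)), (np.float64(82.94248783788119), np.float64(30.13463909228091))]
top [(np.float64(81.00355664582919), np.float64(27.922712938642892)), (np.float64(79.36112573391128), np.float64(29.138935892890867)), (np.float64(88.59757357805259), np.float64(28.535993192834155))]
scene [318.858 190.393] 101.71153012284898
scene [300.844 204.756] 105.40831593584245
scene [281.41  219.679] 111.11923845749564
top [311.187 195.872] 93.35889960962439
top [340.556 194.203] 96.88763856850107
top [369.363 192.362] 88.28703451750594
[ 0.308  0.208 -0.012] [ 448.886 -328.097  268.11 ] [[ 0.989 -0.151  0.   ]
 [-0.151 -0.989 -0.   ]
 [ 0.     0.    -1.   ]]
```

Call:
play_rows(
  targets=[
    [-1, [0, 0, -15], [0, 0, 0]],
    [-1, [0, 0, -30], [0, 0, 0]],
    [-1, [0, 0, -60], [0, 0, 0]],
    [-1, [0, 0, -100], [0, 0, 0]],
    [-1, [0, 0, -140], [0, 0, 0]],
    [-1, [0, 0, -180], [0, 0, 0]],
    [-1, [0, 0, -220], [0, 0, 0]],
    [-1, [0, 0, -220], [0, 0, 0]],
    [-1, [0, 0, -220], [0, 0, 0]],
  ],
)

```text
t: 40.07
tcp_pos: [448.7, -328.0, 489.2]
orientation: [[0.989, -0.151, 0.002], [-0.151, -0.989, -0.002], [0.003, 0.002, -1.0]]
force: [-0.2, 0.6, -4.5]
width: 17.1
finger_force: 59.4
```

```bash
python3 - <<'E'
from h import *
np.set_printoptions(precision=3,suppress=True)
s=env.sense();print(s["torque"],s["force"],s["tcp_pos"],s["width"],move((596.3,-103.1,330),86))
E
```

```text
[ 0.013 -0.004 -0.017] [-0.198  0.632 -4.483] [ 448.746 -328.024  489.242] 17.079265138142304 (array([ 111.984, -244.587,    4.159]), array([ 0.003, -0.001, -1.652]), 'q1', np.float64(-9.809433037367398))
```

Call:
play_rows(
  targets=[
    [-1, [112, -244.5, 0], [0, 0, -1.652]],
    [-1, [112, -244.5, 0], [0, 0, -1.652]],
    [-1, [112, -244.5, 0], [0, 0, -1.652]],
    [-1, [112, -244.5, 0], [0, 0, -1.652]],
    [-1, [112, -244.5, 0], [0, 0, -1.652]],
    [-1, [112, -244.5, 0], [0, 0, -1.652]],
    [-1, [112, -244.5, 0], [0, 0, -1.652]],
    [-1, [112, -244.5, 0], [0, 0, -1.652]],
    [-1, [112, -244.5, 0], [0, 0, -1.652]],
    [-1, [112, -244.5, 0], [0, 0, -1.652]],
    [-1, [112, -244.5, 0], [0, 0, -1.652]],
    [-1, [112, -244.5, 0], [0, 0, -1.652]],
    [-1, [112, -244.5, 0], [0, 0, -1.652]],
    [-1, [112, -244.5, 0], [0, 0, -1.652]],
    [-1, [112, -244.5, 0], [0, 0, -1.652]],
    [-1, [112, -244.5, 0], [0, 0, -1.652]],
    [-1, [112, -244.5, 0], [0, 0, -1.652]],
    [-1, [112, -244.5, 0], [0, 0, -1.652]],
  ],
)

```text
t: 41.57
tcp_pos: [596.4, -103.3, 486.8]
orientation: [[0.071, 0.997, -0.001], [0.997, -0.071, 0.0], [0.0, -0.001, -1.0]]
force: [-1.2, 0.7, -3.8]
width: 17.1
finger_force: 59.8
```

```bash
python3 - <<'E'
from h import *
np.set_printoptions(precision=3,suppress=True)
for i in range(3):
    im=img("scene");s=env.sense();print(s["torque"],s["force"])
print(s["tcp_pos"],move((596.3,-103.1,265),86)) 
t=img("top","t11");cv2.imwrite("pics/s11.png",im)
p=proj("scene",(596.3,-103.1,200));x,y=map(int,p);print(p,proj("scene",(596.3,-103.1,155)))
a=cv2.resize(im[y-60:y+50,x-60:x+60],None,fx=5,fy=5,interpolation=cv2.INTER_CUBIC);cv2.imwrite("pics/c11.png",a);print(x-60,y-60)
E
```

```text
[-0.007 -0.051 -0.06 ] [ 0.347 -0.566 -3.47 ]
[ 0.027 -0.029 -0.052] [-0.076 -0.122 -4.798]
[0.023 0.011 0.024] [ 0.049  0.722 -5.16 ]
[ 596.376 -103.238  487.377] (array([ 0.131, -0.072, 67.377]), array([-0.   , -0.   , -0.001]), 'q1', np.float64(-9.809433037367398))
[279.884 206.912] [280.994 219.863]
219 146
```

View pics/c11.png

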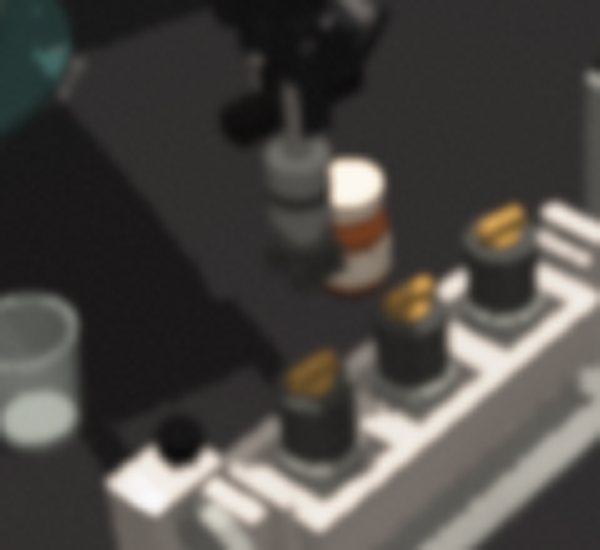

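Driver axis at crop x≈298 and the bar at (313,372), so they line up within about 1 mm. Lowering onto the first screw (nest1).

Call:
play_rows(
  targets=[
    [-1, [0, 0, 30], [0, 0, 0]],
    [-1, [0, 0, 50], [0, 0, 0]],
    [-1, [0, 0, 57], [0, 0, 0]],
    [-1, [0, 0, 60], [0, 0, 0]],
    [-1, [0, 0, 63], [0, 0, 0]],
    [-1, [0, 0, 66], [0, 0, 0]],
    [-1, [0, 0, 69], [0, 0, 0]],
    [-1, [0, 0, 69], [0, 0, 0]],
    [-1, [0, 0, 69], [0, 0, 0]],
  ],
)

```text
t: 42.52
tcp_pos: [596.4, -103.2, 419.0]
orientation: [[0.07, 0.998, 0.0], [0.998, -0.07, -0.0], [-0.0, 0.0, -1.0]]
force: [-0.6, -0.3, -3.1]
width: 17.1
finger_force: 59.7
```

Call:
play_rows(
  targets=[
    [-1, [0, 0, 2], [0, 0, 0]],
    [-1, [0, 0, 4], [0, 0, 0]],
    [-1, [0, 0, 5], [0, 0, 0]],
    [-1, [0, 0, 5.5], [0, 0, 0]],
    [-1, [0, 0, 5.5], [0, 0, 0]],
  ],
)

```text
t: 42.93
tcp_pos: [596.3, -103.2, 413.2]
orientation: [[0.07, 0.998, 0.0], [0.998, -0.07, -0.0], [-0.0, 0.0, -1.0]]
force: [-0.0, 0.1, -3.4]
width: 16.6
finger_force: 59.9
```

```bash
cat > st.py <<'E'
from h import *
np.set_printoptions(precision=3,suppress=True)
T=[];F=[]
for i in range(4): env.get_image("top");s=env.sense();T.append(s["torque"]);F.append(s["force"])
print("torque",np.mean(T,0),"sd",np.std(T,0)[2],"F",np.mean(F,0),"tcp",s["tcp_pos"],"yaw",np.degrees(np.arctan2(s["orientation"][1,0],s["orientation"][0,0])))
E
python3 st.py
```

```text
torque [-0.     0.068 -0.002] sd 0.038817335518973026 F [-0.649  0.366 -2.402] tcp [ 596.365 -103.2    413.175] yaw 85.9926375451727
```

Call:
play_rows(
  targets=[
    [-1, [0, 0, 0], [0, 0, 0.06]],
    [-1, [0, 0, 0], [0, 0, 0.12]],
    [-1, [0, 0, 0], [0, 0, 0.18]],
    [-1, [0, 0, 0], [0, 0, 0.24]],
    [-1, [0, 0, 0], [0, 0, 0.3]],
    [-1, [0, 0, 0], [0, 0, 0.36]],
    [-1, [0, 0, 0], [0, 0, 0.4]],
    [-1, [0, 0, 0], [0, 0, 0.4]],
  ],
)

```text
t: 43.8
tcp_pos: [596.5, -103.0, 413.2]
orientation: [[0.454, 0.891, 0.001], [0.891, -0.454, 0.0], [0.001, 0.0, -1.0]]
force: [1.6, 1.4, -1.7]
width: 16.8
finger_force: 60.0
```

```bash
python3 st.py
```

```text
torque [ 0.537 -0.358  0.249] sd 0.047236194262960024 F [ 1.595  2.026 -1.517] tcp [ 596.405 -103.128  413.179] yaw 63.158954196719726
```

Call:
play_rows(
  targets=[
    [-1, [0, 0, 0], [0, 0, 0.03]],
    [-1, [0, 0, 0], [0, 0, 0.06]],
    [-1, [0, 0, 0], [0, 0, 0.09]],
    [-1, [0, 0, 0], [0, 0, 0.09]],
  ],
)

```text
t: 44.33
tcp_pos: [596.4, -103.2, 413.2]
orientation: [[0.532, 0.847, 0.0], [0.847, -0.532, 0.0], [0.0, 0.0, -1.0]]
force: [1.9, 2.9, -0.6]
width: 16.6
finger_force: 60.1
```

```bash
python3 st.py
```

```text
torque [ 0.558 -0.466  0.292] sd 0.01770118302878289 F [ 1.64   1.968 -0.987] tcp [ 596.402 -103.199  413.175] yaw 57.98913200075431
```

Call:
play_rows(
  targets=[
    [-1, [0, 0, 0], [0, 0, 0.03]],
    [-1, [0, 0, 0], [0, 0, 0.06]],
    [-1, [0, 0, 0], [0, 0, 0.09]],
    [-1, [0, 0, 0], [0, 0, 0.09]],
  ],
)

```text
t: 44.87
tcp_pos: [596.4, -103.2, 413.2]
orientation: [[0.606, 0.796, 0.0], [0.796, -0.606, 0.0], [0.0, 0.0, -1.0]]
force: [1.9, 3.0, -1.2]
width: 16.8
finger_force: 60.2
```

```bash
python3 st.py
```

```text
torque [ 0.556 -0.571  0.291] sd 0.009449246713936668 F [ 2.002  2.506 -0.438] tcp [ 596.384 -103.231  413.138] yaw 52.827569823626746
```

Call:
play_rows(
  targets=[
    [-1, [0, 0, 0], [0, 0, 0.03]],
    [-1, [0, 0, 0], [0, 0, 0.06]],
    [-1, [0, 0, 0], [0, 0, 0.06]],
  ],
)

```text
t: 45.32
tcp_pos: [596.4, -103.2, 413.1]
orientation: [[0.652, 0.758, 0.0], [0.758, -0.652, 0.0], [0.0, 0.0, -1.0]]
force: [2.4, 1.9, -0.8]
width: 16.9
finger_force: 60.2
```

```bash
python3 st.py
```

```text
torque [ 0.571 -0.622  0.344] sd 0.01087459225823131 F [2.733 2.354 0.146] tcp [ 596.376 -103.218  413.17 ] yaw 49.38770913460979
```

Call:
play_rows(
  targets=[
    [-1, [0, 0, 0], [0, 0, 0.03]],
    [-1, [0, 0, 0], [0, 0, 0.06]],
    [-1, [0, 0, 0], [0, 0, 0.06]],
  ],
)

```text
t: 45.77
tcp_pos: [596.4, -103.2, 413.1]
orientation: [[0.697, 0.717, 0.0], [0.717, -0.697, -0.0], [0.0, 0.0, -1.0]]
force: [2.5, 2.1, 0.7]
width: 17.1
finger_force: 60.3
```

```bash
python3 st.py
```

```text
torque [ 0.517 -0.7    0.367] sd 0.03383323394610577 F [2.806 2.296 0.224] tcp [ 596.388 -103.229  413.088] yaw 45.95039850133807
```

Call:
play_rows(
  targets=[
    [-1, [0, 0, 0], [0, 0, 0.03]],
    [-1, [0, 0, 0], [0, 0, 0.06]],
    [-1, [0, 0, 0], [0, 0, 0.06]],
  ],
)

```text
t: 46.22
tcp_pos: [596.4, -103.2, 413.1]
orientation: [[0.738, 0.674, 0.0], [0.674, -0.738, 0.0], [0.0, 0.0, -1.0]]
force: [2.4, 2.7, 0.3]
width: 16.7
finger_force: 60.4
```

```bash
python3 st.py
```

```text
torque [ 0.534 -0.68   0.366] sd 0.026251862055918587 F [2.591 2.241 0.666] tcp [ 596.375 -103.209  413.157] yaw 42.514715702670436
```

Call:
play_rows(
  targets=[
    [-1, [0, 0, 0], [0, 0, 0.03]],
    [-1, [0, 0, 0], [0, 0, 0.06]],
    [-1, [0, 0, 0], [0, 0, 0.06]],
  ],
)

```text
t: 46.67
tcp_pos: [596.3, -103.2, 413.1]
orientation: [[0.778, 0.629, 0.0], [0.629, -0.778, -0.0], [0.0, 0.0, -1.0]]
force: [2.4, 3.1, 0.9]
width: 17.2
finger_force: 60.5
```

```bash
python3 st.py
```

```text
torque [ 0.539 -0.635  0.253] sd 0.009660745837305428 F [2.227 2.052 1.275] tcp [ 596.368 -103.24   413.087] yaw 39.07304845338792
```

Call:
play_rows(
  targets=[
    [-1, [0, 0, 0], [0, 0, 0.03]],
    [-1, [0, 0, 0], [0, 0, 0.05]],
    [-1, [0, 0, 0], [0, 0, 0.05]],
  ],
)

```text
t: 47.12
tcp_pos: [596.4, -103.2, 413.1]
orientation: [[0.808, 0.589, 0.0], [0.589, -0.808, 0.0], [0.0, -0.0, -1.0]]
force: [2.7, 2.1, 1.7]
width: 16.6
finger_force: 60.5
```

```bash
python3 st.py
```

```text
torque [ 0.581 -0.575  0.166] sd 0.01684589817921137 F [2.012 2.299 1.629] tcp [ 596.371 -103.221  413.073] yaw 36.181529793150624
```

Clicked: the torque fell from 0.37 to 0.17. Backing off and lifting.

Call:
play_rows(
  targets=[
    [-1, [0, 0, 0], [0, 0, -0.1]],
    [-1, [0, 0, 0], [0, 0, -0.2]],
    [-1, [0, 0, 0], [0, 0, -0.28]],
    [-1, [0, 0, 0], [0, 0, -0.28]],
    [-1, [0, 0, -10], [0, 0, -0.28]],
    [-1, [0, 0, -30], [0, 0, -0.28]],
    [-1, [0, 0, -50], [0, 0, -0.28]],
    [-1, [0, 0, -60], [0, 0, -0.28]],
    [-1, [0, 0, -60], [0, 0, -0.28]],
  ],
)

```text
t: 48.07
tcp_pos: [596.3, -103.3, 475.6]
orientation: [[0.615, 0.789, 0.003], [0.789, -0.615, -0.001], [0.001, 0.003, -1.0]]
force: [0.1, -0.2, -3.6]
width: 17.0
finger_force: 59.9
```

```bash
python3 st.py; python3 - <<'E'
from h import *
np.set_printoptions(precision=3,suppress=True)
print(move((589.8,-28.5,318),83))
im=img("scene","s12")
for b in blobs(im,brass(im),(250,170,100,90),8): print(b[0],b[1])
E
```

```text
torque [-0.014  0.003 -0.009] sd 0.013919019062714765 F [ 0.093  0.229 -4.332] tcp [ 596.424 -103.284  471.438] yaw 52.14665862672742
(array([ 54.982, -51.124,  -1.52 ]), array([-0.002,  0.   , -0.538]), 'q1', np.float64(-2.7664641398878542))
[319.053 190.947] 57
[302.591 204.568] 44
[281.692 218.538] 13
```

Call:
play_rows(
  targets=[
    [-1, [55, -51, 0], [0, 0, -0.538]],
    [-1, [55, -51, 0], [0, 0, -0.538]],
    [-1, [55, -51, 0], [0, 0, -0.538]],
    [-1, [55, -51, 0], [0, 0, -0.538]],
    [-1, [55, -51, 0], [0, 0, -0.538]],
    [-1, [55, -51, 0], [0, 0, -0.538]],
    [-1, [55, -51, 0], [0, 0, -0.538]],
    [-1, [55, -51, 25], [0, 0, -0.538]],
    [-1, [55, -51, 40], [0, 0, -0.538]],
    [-1, [55, -51, 44], [0, 0, -0.538]],
    [-1, [55, -51, 47], [0, 0, -0.538]],
    [-1, [55, -51, 50], [0, 0, -0.538]],
    [-1, [55, -51, 53], [0, 0, -0.538]],
    [-1, [55, -51, 53], [0, 0, -0.538]],
    [-1, [55, -51, 53], [0, 0, -0.538]],
  ],
)

```text
t: 49.57
tcp_pos: [589.8, -28.5, 420.5]
orientation: [[0.122, 0.993, 0.0], [0.993, -0.122, -0.0], [-0.0, 0.0, -1.0]]
force: [-0.4, -0.2, -3.8]
width: 17.4
finger_force: 59.9
```

Call:
play_rows(
  targets=[
    [-1, [0, 0, 2], [0, 0, 0]],
    [-1, [0, 0, 4], [0, 0, 0]],
    [-1, [0, 0, 6], [0, 0, 0]],
    [-1, [0, 0, 7], [0, 0, 0]],
    [-1, [0, 0, 7], [0, 0, 0]],
  ],
)

```text
t: 49.98
tcp_pos: [589.8, -28.5, 413.2]
orientation: [[0.122, 0.993, 0.0], [0.993, -0.122, -0.0], [-0.0, 0.0, -1.0]]
force: [-0.3, 0.3, -3.4]
width: 17.1
finger_force: 60.0
```

Call:
play_rows(
  targets=[
    [-1, [0, 0, 0], [0, 0, 0.06]],
    [-1, [0, 0, 0], [0, 0, 0.12]],
    [-1, [0, 0, 0], [0, 0, 0.18]],
    [-1, [0, 0, 0], [0, 0, 0.24]],
    [-1, [0, 0, 0], [0, 0, 0.3]],
    [-1, [0, 0, 0], [0, 0, 0.36]],
    [-1, [0, 0, 0], [0, 0, 0.38]],
    [-1, [0, 0, 0], [0, 0, 0.38]],
  ],
)

```text
t: 50.65
tcp_pos: [589.7, -28.5, 413.2]
orientation: [[0.481, 0.877, -0.0], [0.877, -0.481, 0.0], [-0.0, -0.0, -1.0]]
force: [-2.0, 0.4, 0.1]
width: 16.8
finger_force: 60.4
```

```bash
python3 st.py
```

```text
torque [0.041 0.646 0.266] sd 0.010380975908810949 F [-3.511 -0.009  0.033] tcp [589.753 -28.497 413.212] yaw 61.315432325226226
```

Call:
play_rows(
  targets=[
    [-1, [0, 0, 0], [0, 0, 0.03]],
    [-1, [0, 0, 0], [0, 0, 0.06]],
    [-1, [0, 0, 0], [0, 0, 0.08]],
    [-1, [0, 0, 0], [0, 0, 0.08]],
  ],
)

```text
t: 51.18
tcp_pos: [589.8, -28.5, 413.2]
orientation: [[0.55, 0.835, 0.0], [0.835, -0.55, 0.0], [0.0, -0.0, -1.0]]
force: [-3.1, 0.9, 0.3]
width: 16.9
finger_force: 60.6
```

```bash
python3 st.py
```

```text
torque [0.166 0.788 0.323] sd 0.018420002689477296 F [-2.923  0.553  1.325] tcp [589.785 -28.486 413.186] yaw 56.70598262219765
```

Call:
play_rows(
  targets=[
    [-1, [0, 0, 0], [0, 0, 0.03]],
    [-1, [0, 0, 0], [0, 0, 0.06]],
    [-1, [0, 0, 0], [0, 0, 0.07]],
    [-1, [0, 0, 0], [0, 0, 0.07]],
  ],
)

```text
t: 51.72
tcp_pos: [589.8, -28.5, 413.2]
orientation: [[0.606, 0.795, 0.0], [0.795, -0.606, 0.0], [0.0, 0.0, -1.0]]
force: [-3.1, 1.3, 2.2]
width: 16.8
finger_force: 60.8
```

```bash
python3 st.py
```

```text
torque [0.29  0.856 0.306] sd 0.039991705408423714 F [-3.35   0.821  2.471] tcp [589.787 -28.469 413.175] yaw 52.6911298219204
```

Call:
play_rows(
  targets=[
    [-1, [0, 0, 0], [0, 0, 0.03]],
    [-1, [0, 0, 0], [0, 0, 0.06]],
    [-1, [0, 0, 0], [0, 0, 0.06]],
  ],
)

```text
t: 52.17
tcp_pos: [589.8, -28.5, 413.2]
orientation: [[0.654, 0.756, 0.0], [0.756, -0.654, 0.0], [0.0, 0.0, -1.0]]
force: [-4.2, 0.5, 2.7]
width: 17.0
finger_force: 61.0
```

```bash
python3 st.py
```

```text
torque [0.379 0.888 0.305] sd 0.023041556763303744 F [-3.329  1.301  3.354] tcp [589.797 -28.49  413.167] yaw 49.26884045696664
```

Call:
play_rows(
  targets=[
    [-1, [0, 0, 0], [0, 0, 0.03]],
    [-1, [0, 0, 0], [0, 0, 0.05]],
    [-1, [0, 0, 0], [0, 0, 0.05]],
  ],
)

```text
t: 52.62
tcp_pos: [589.8, -28.5, 413.2]
orientation: [[0.691, 0.723, 0.0], [0.723, -0.691, 0.0], [0.0, 0.0, -1.0]]
force: [-3.7, 2.1, 4.8]
width: 17.0
finger_force: 61.1
```

```bash
python3 st.py
```

```text
torque [0.482 0.959 0.342] sd 0.017423095729355374 F [-3.621  1.997  4.816] tcp [589.814 -28.511 413.139] yaw 46.38366270910264
```

Call:
play_rows(
  targets=[
    [-1, [0, 0, 0], [0, 0, 0.03]],
    [-1, [0, 0, 0], [0, 0, 0.06]],
    [-1, [0, 0, 0], [0, 0, 0.06]],
  ],
)

```text
t: 53.07
tcp_pos: [589.8, -28.5, 413.1]
orientation: [[0.733, 0.68, 0.0], [0.68, -0.733, 0.0], [0.0, -0.0, -1.0]]
force: [-4.3, 1.7, 4.7]
width: 17.0
finger_force: 61.2
```

```bash
python3 st.py
```

```text
torque [0.553 0.996 0.347] sd 0.02234572750757063 F [-4.26   2.174  5.014] tcp [589.783 -28.493 413.146] yaw 42.97766894495471
```

Call:
play_rows(
  targets=[
    [-1, [0, 0, 0], [0, 0, 0.03]],
    [-1, [0, 0, 0], [0, 0, 0.06]],
    [-1, [0, 0, 0], [0, 0, 0.06]],
  ],
)

```text
t: 53.52
tcp_pos: [589.8, -28.5, 413.2]
orientation: [[0.772, 0.635, 0.0], [0.635, -0.772, 0.0], [0.0, 0.0, -1.0]]
force: [-4.2, 2.7, 6.4]
width: 16.7
finger_force: 61.3
```

```bash
python3 st.py
```

```text
torque [0.599 0.992 0.369] sd 0.03183247537050601 F [-3.641  2.188  5.392] tcp [589.805 -28.496 413.154] yaw 39.5385323871144
```

Call:
play_rows(
  targets=[
    [-1, [0, 0, 0], [0, 0, 0.03]],
    [-1, [0, 0, 0], [0, 0, 0.06]],
    [-1, [0, 0, 0], [0, 0, 0.06]],
  ],
)

```text
t: 53.97
tcp_pos: [589.8, -28.5, 413.2]
orientation: [[0.809, 0.588, 0.0], [0.588, -0.809, 0.0], [0.0, 0.0, -1.0]]
force: [-4.2, 2.3, 5.0]
width: 16.8
finger_force: 61.3
```

```bash
python3 st.py
```

```text
torque [0.574 0.924 0.265] sd 0.01873016344138349 F [-4.07   1.87   5.255] tcp [589.801 -28.498 413.157] yaw 36.094580667017
```

Call:
play_rows(
  targets=[
    [-1, [0, 0, 0], [0, 0, 0.03]],
    [-1, [0, 0, 0], [0, 0, 0.05]],
    [-1, [0, 0, 0], [0, 0, 0.05]],
  ],
)

```text
t: 54.42
tcp_pos: [589.8, -28.5, 413.2]
orientation: [[0.837, 0.547, 0.0], [0.547, -0.837, 0.0], [0.0, 0.0, -1.0]]
force: [-3.4, 1.6, 5.1]
width: 17.0
finger_force: 61.2
```

```bash
python3 st.py
```

```text
torque [0.58 0.89 0.15] sd 0.04163720506753691 F [-3.47   2.363  4.969] tcp [589.811 -28.491 413.16 ] yaw 33.227235560722185
```

Second click confirmed. Now nest3.

Call:
play_rows(
  targets=[
    [-1, [0, 0, 0], [0, 0, -0.1]],
    [-1, [0, 0, 0], [0, 0, -0.2]],
    [-1, [0, 0, 0], [0, 0, -0.3]],
    [-1, [0, 0, 0], [0, 0, -0.3]],
    [-1, [0, 0, -10], [0, 0, -0.3]],
    [-1, [0, 0, -30], [0, 0, -0.3]],
    [-1, [0, 0, -50], [0, 0, -0.3]],
    [-1, [0, 0, -58], [0, 0, -0.3]],
    [-1, [0, 0, -58], [0, 0, -0.3]],
    [-1, [0, 0, -58], [0, 0, -0.3]],
  ],
)

```text
t: 55.45
tcp_pos: [589.9, -28.6, 470.5]
orientation: [[0.639, 0.769, -0.0], [0.769, -0.639, -0.0], [-0.0, -0.0, -1.0]]
force: [1.4, -1.2, -4.5]
width: 16.9
finger_force: 60.1
```

```bash
python3 st.py; python3 - <<'E'
from h import *
np.set_printoptions(precision=3,suppress=True)
print(move((583.5,46,318),84))
E
```

```text
torque [0.002 0.003 0.007] sd 0.012580005795080037 F [ 0.111  0.173 -4.563] tcp [589.857 -28.545 469.699] yaw 50.32040422333103
(array([ 53.309, -52.494,  -3.279]), array([-0.002,  0.001, -0.588]), 'q1', np.float64(4.5075683312394315))
```

Call:
play_rows(
  targets=[
    [-1, [53.3, -52.5, 0], [0, 0, -0.588]],
    [-1, [53.3, -52.5, 0], [0, 0, -0.588]],
    [-1, [53.3, -52.5, 0], [0, 0, -0.588]],
    [-1, [53.3, -52.5, 0], [0, 0, -0.588]],
    [-1, [53.3, -52.5, 0], [0, 0, -0.588]],
    [-1, [53.3, -52.5, 0], [0, 0, -0.588]],
    [-1, [53.3, -52.5, 0], [0, 0, -0.588]],
    [-1, [53.3, -52.5, 25], [0, 0, -0.588]],
    [-1, [53.3, -52.5, 40], [0, 0, -0.588]],
    [-1, [53.3, -52.5, 43], [0, 0, -0.588]],
    [-1, [53.3, -52.5, 46], [0, 0, -0.588]],
    [-1, [53.3, -52.5, 49], [0, 0, -0.588]],
    [-1, [53.3, -52.5, 51], [0, 0, -0.588]],
    [-1, [53.3, -52.5, 51], [0, 0, -0.588]],
    [-1, [53.3, -52.5, 51], [0, 0, -0.588]],
  ],
)

```text
t: 56.9
tcp_pos: [583.4, 46.0, 420.6]
orientation: [[0.104, 0.995, 0.001], [0.995, -0.104, 0.0], [0.0, 0.001, -1.0]]
force: [0.2, -0.0, -4.5]
width: 17.2
finger_force: 60.1
```

Call:
play_rows(
  targets=[
    [-1, [0, 0, 2], [0, 0, 0]],
    [-1, [0, 0, 4], [0, 0, 0]],
    [-1, [0, 0, 6], [0, 0, 0]],
    [-1, [0, 0, 7], [0, 0, 0]],
    [-1, [0, 0, 7], [0, 0, 0]],
  ],
)

```text
t: 57.32
tcp_pos: [583.4, 46.0, 413.2]
orientation: [[0.104, 0.995, 0.0], [0.995, -0.104, 0.0], [0.0, 0.0, -1.0]]
force: [0.2, 0.6, -2.6]
width: 16.7
finger_force: 60.3
```

Call:
play_rows(
  targets=[
    [-1, [0, 0, 0], [0, 0, 0.06]],
    [-1, [0, 0, 0], [0, 0, 0.12]],
    [-1, [0, 0, 0], [0, 0, 0.18]],
    [-1, [0, 0, 0], [0, 0, 0.24]],
    [-1, [0, 0, 0], [0, 0, 0.3]],
    [-1, [0, 0, 0], [0, 0, 0.36]],
    [-1, [0, 0, 0], [0, 0, 0.42]],
    [-1, [0, 0, 0], [0, 0, 0.44]],
    [-1, [0, 0, 0], [0, 0, 0.44]],
  ],
)

```text
t: 58.07
tcp_pos: [583.3, 46.2, 413.2]
orientation: [[0.517, 0.856, -0.0], [0.856, -0.517, 0.0], [0.0, -0.0, -1.0]]
force: [-1.4, 1.7, -1.4]
width: 17.2
finger_force: 60.6
```

```bash
python3 st.py
```

```text
torque [0.514 0.5   0.272] sd 0.02890605214195129 F [-2.241  1.837 -0.416] tcp [583.354  46.1   413.195] yaw 58.91286276900205
```

Call:
play_rows(
  targets=[
    [-1, [0, 0, 0], [0, 0, 0.03]],
    [-1, [0, 0, 0], [0, 0, 0.06]],
    [-1, [0, 0, 0], [0, 0, 0.08]],
    [-1, [0, 0, 0], [0, 0, 0.08]],
  ],
)

```text
t: 58.6
tcp_pos: [583.4, 46.1, 413.2]
orientation: [[0.585, 0.811, 0.0], [0.811, -0.585, 0.0], [0.0, 0.0, -1.0]]
force: [-2.5, 2.4, 0.2]
width: 17.0
finger_force: 60.9
```

```bash
python3 st.py
```

```text
torque [0.667 0.566 0.293] sd 0.02965479993856615 F [-2.16   2.079  1.356] tcp [583.369  46.043 413.204] yaw 54.29808158247128
```

Call:
play_rows(
  targets=[
    [-1, [0, 0, 0], [0, 0, 0.03]],
    [-1, [0, 0, 0], [0, 0, 0.06]],
    [-1, [0, 0, 0], [0, 0, 0.08]],
    [-1, [0, 0, 0], [0, 0, 0.08]],
  ],
)

```text
t: 59.13
tcp_pos: [583.4, 46.1, 413.2]
orientation: [[0.648, 0.762, 0.0], [0.762, -0.648, 0.0], [0.0, 0.0, -1.0]]
force: [-3.5, 2.8, 2.6]
width: 17.0
finger_force: 61.1
```

```bash
python3 st.py
```

```text
torque [0.775 0.622 0.31 ] sd 0.021400529136488083 F [-2.415  3.136  2.726] tcp [583.38   46.06  413.165] yaw 49.71102057692557
```

Call:
play_rows(
  targets=[
    [-1, [0, 0, 0], [0, 0, 0.03]],
    [-1, [0, 0, 0], [0, 0, 0.06]],
    [-1, [0, 0, 0], [0, 0, 0.07]],
    [-1, [0, 0, 0], [0, 0, 0.07]],
  ],
)

```text
t: 59.67
tcp_pos: [583.4, 46.1, 413.2]
orientation: [[0.699, 0.715, 0.0], [0.715, -0.699, 0.0], [0.0, 0.0, -1.0]]
force: [-2.4, 3.7, 3.4]
width: 16.9
finger_force: 61.2
```

```bash
python3 st.py
```

```text
torque [0.874 0.635 0.366] sd 0.02864081353978177 F [-2.547  3.168  3.81 ] tcp [583.373  46.039 413.149] yaw 45.699451288517444
```

Call:
play_rows(
  targets=[
    [-1, [0, 0, 0], [0, 0, 0.03]],
    [-1, [0, 0, 0], [0, 0, 0.06]],
    [-1, [0, 0, 0], [0, 0, 0.06]],
  ],
)

```text
t: 60.12
tcp_pos: [583.4, 46.0, 413.1]
orientation: [[0.741, 0.671, 0.0], [0.671, -0.741, 0.0], [0.0, 0.0, -1.0]]
force: [-2.2, 3.8, 4.3]
width: 17.1
finger_force: 61.3
```

```bash
python3 st.py
```

```text
torque [0.906 0.679 0.323] sd 0.023523003058669986 F [-2.939  3.629  4.229] tcp [583.385  46.046 413.175] yaw 42.28015434546261
```

Call:
play_rows(
  targets=[
    [-1, [0, 0, 0], [0, 0, 0.03]],
    [-1, [0, 0, 0], [0, 0, 0.06]],
    [-1, [0, 0, 0], [0, 0, 0.06]],
  ],
)

```text
t: 60.57
tcp_pos: [583.4, 46.1, 413.2]
orientation: [[0.78, 0.626, 0.0], [0.626, -0.78, 0.0], [0.0, 0.0, -1.0]]
force: [-3.7, 3.9, 4.9]
width: 16.9
finger_force: 61.4
```

```bash
python3 st.py
```

```text
torque [0.972 0.68  0.348] sd 0.027817270009055723 F [-2.886  3.802  4.704] tcp [583.395  46.04  413.153] yaw 38.852379697068535
```

Call:
play_rows(
  targets=[
    [-1, [0, 0, 0], [0, 0, 0.03]],
    [-1, [0, 0, 0], [0, 0, 0.06]],
    [-1, [0, 0, 0], [0, 0, 0.06]],
  ],
)

```text
t: 61.02
tcp_pos: [583.4, 46.1, 413.1]
orientation: [[0.816, 0.578, 0.0], [0.578, -0.816, 0.0], [0.0, -0.0, -1.0]]
force: [-2.1, 4.3, 4.7]
width: 16.8
finger_force: 61.5
```

```bash
python3 st.py
```

```text
torque [0.992 0.671 0.365] sd 0.048602932528045525 F [-3.076  3.863  4.936] tcp [583.386  46.058 413.166] yaw 35.41469769291802
```

Call:
play_rows(
  targets=[
    [-1, [0, 0, 0], [0, 0, 0.03]],
    [-1, [0, 0, 0], [0, 0, 0.05]],
    [-1, [0, 0, 0], [0, 0, 0.05]],
  ],
)

```text
t: 61.47
tcp_pos: [583.4, 46.1, 413.1]
orientation: [[0.844, 0.537, 0.0], [0.537, -0.844, 0.0], [0.0, -0.0, -1.0]]
force: [-2.5, 3.6, 4.5]
width: 17.3
finger_force: 61.5
```

```bash
python3 st.py
```

```text
torque [1.041 0.688 0.402] sd 0.03406356646404414 F [-2.968  4.251  5.429] tcp [583.391  46.072 413.161] yaw 32.55591475702937
```

Call:
play_rows(
  targets=[
    [-1, [0, 0, 0], [0, 0, 0.03]],
    [-1, [0, 0, 0], [0, 0, 0.05]],
    [-1, [0, 0, 0], [0, 0, 0.05]],
  ],
)

```text
t: 61.92
tcp_pos: [583.4, 46.0, 413.2]
orientation: [[0.869, 0.494, 0.0], [0.494, -0.869, 0.0], [0.0, -0.0, -1.0]]
force: [-2.2, 4.1, 5.3]
width: 16.9
finger_force: 61.5
```

```bash
python3 st.py
```

```text
torque [1.078 0.69  0.303] sd 0.031403231105199145 F [-2.556  4.184  5.026] tcp [583.383  46.078 413.156] yaw 29.68624704603426
```

Call:
play_rows(
  targets=[
    [-1, [0, 0, 0], [0, 0, 0.03]],
    [-1, [0, 0, 0], [0, 0, 0.05]],
    [-1, [0, 0, 0], [0, 0, 0.05]],
  ],
)

```text
t: 62.37
tcp_pos: [583.4, 46.0, 413.2]
orientation: [[0.893, 0.45, 0.0], [0.45, -0.893, 0.0], [0.0, -0.0, -1.0]]
force: [-3.3, 3.6, 5.1]
width: 16.9
finger_force: 61.5
```

```bash
python3 st.py
```

```text
torque [1.027 0.645 0.239] sd 0.019145126298124544 F [-2.814  4.146  5.787] tcp [583.389  46.056 413.162] yaw 26.81552414102723
```

Call:
play_rows(
  targets=[
    [-1, [0, 0, 0], [0, 0, 0.04]],
    [-1, [0, 0, 0], [0, 0, 0.04]],
    [-1, [0, 0, 0], [0, 0, -0.06]],
    [-1, [0, 0, 0], [0, 0, -0.16]],
    [-1, [0, 0, 0], [0, 0, -0.26]],
    [-1, [0, 0, 0], [0, 0, -0.26]],
    [-1, [0, 0, -10], [0, 0, -0.26]],
    [-1, [0, 0, -30], [0, 0, -0.26]],
    [-1, [0, 0, -60], [0, 0, -0.26]],
    [-1, [0, 0, -75], [0, 0, -0.26]],
    [-1, [0, 0, -75], [0, 0, -0.26]],
    [-1, [0, 0, -75], [0, 0, -0.26]],
  ],
)

```text
t: 63.57
tcp_pos: [583.5, 45.9, 487.8]
orientation: [[0.748, 0.663, 0.001], [0.663, -0.748, -0.0], [0.0, 0.001, -1.0]]
force: [0.8, 0.3, -5.3]
width: 16.7
finger_force: 60.3
```

```bash
python3 st.py; python3 - <<'E'
from h import *
np.set_printoptions(precision=3,suppress=True)
print(move((448.5,-326.5,333),-8.7))
print(move((448.5,-326.5,333),20))
E
```

```text
torque [-0.016  0.026 -0.02 ] sd 0.025214268092062415 F [ 0.358 -0.089 -4.49 ] tcp [583.514  46.008 486.193] yaw 41.61646162680887
(array([-348.338,  188.82 ,   -1.42 ]), array([-0.001,  0.002,  0.878]), 'q1', np.float64(-36.05395018106324))
(array([-348.338,  188.82 ,   -1.42 ]), array([-0.001,  0.002,  0.377]), 'q1', np.float64(-36.05395018106324))
```

Call:
play_rows(
  targets=[
    [-1, [-348.3, 188.8, 0], [0, 0, 0.878]],
    [-1, [-348.3, 188.8, 0], [0, 0, 0.878]],
    [-1, [-348.3, 188.8, 0], [0, 0, 0.878]],
    [-1, [-348.3, 188.8, 0], [0, 0, 0.878]],
    [-1, [-348.3, 188.8, 0], [0, 0, 0.878]],
    [-1, [-348.3, 188.8, 0], [0, 0, 0.878]],
    [-1, [-348.3, 188.8, 0], [0, 0, 0.878]],
    [-1, [-348.3, 188.8, 0], [0, 0, 0.878]],
    [-1, [-348.3, 188.8, 0], [0, 0, 0.878]],
    [-1, [-348.3, 188.8, 0], [0, 0, 0.878]],
    [-1, [-348.3, 188.8, 0], [0, 0, 0.878]],
    [-1, [-348.3, 188.8, 0], [0, 0, 0.878]],
    [-1, [-348.3, 188.8, 0], [0, 0, 0.878]],
    [-1, [-348.3, 188.8, 0], [0, 0, 0.878]],
    [-1, [-348.3, 188.8, 0], [0, 0, 0.878]],
    [-1, [-348.3, 188.8, 0], [0, 0, 0.878]],
  ],
)

```text
t: 65.1
tcp_pos: [448.9, -325.7, 488.1]
orientation: [[0.989, -0.149, 0.0], [-0.149, -0.989, -0.0], [0.0, 0.0, -1.0]]
force: [0.4, -0.0, -3.3]
width: 16.8
finger_force: 60.2
```

Call:
play_rows(
  targets=[
    [-1, [0, 0, 40], [0, 0, 0]],
    [-1, [0, 0, 80], [0, 0, 0]],
    [-1, [0, 0, 120], [0, 0, 0]],
    [-1, [0, 0, 160], [0, 0, 0]],
    [-1, [0, 0, 175], [0, 0, 0]],
    [-1, [0, 0, 185], [0, 0, 0]],
    [-1, [0, 0, 193], [0, 0, 0]],
    [-1, [0, 0, 193], [0, 0, 0]],
    [-1, [0, 0, 193], [0, 0, 0]],
  ],
)

```text
t: 65.85
tcp_pos: [448.9, -326.5, 296.3]
orientation: [[0.989, -0.15, 0.001], [-0.15, -0.989, -0.001], [0.001, 0.001, -1.0]]
force: [0.1, -0.3, -2.9]
width: 16.9
finger_force: 60.1
```

Call:
play_rows(
  targets=[
    [-1, [0, 0, 6], [0, 0, 0]],
    [-1, [0, 0, 12], [0, 0, 0]],
    [-1, [0, 0, 18], [0, 0, 0]],
    [-1, [0, 0, 24], [0, 0, 0]],
    [-1, [0, 0, 27], [0, 0, 0]],
    [-1, [0, 0, 27.5], [0, 0, 0]],
    [-1, [0, 0, 27.5], [0, 0, 0]],
    [-1, [0, 0, 27.5], [0, 0, 0]],
  ],
)

```text
t: 66.52
tcp_pos: [448.7, -326.6, 268.2]
orientation: [[0.989, -0.151, 0.001], [-0.151, -0.989, -0.001], [0.001, 0.0, -1.0]]
force: [-1.1, 1.3, 4.4]
width: 16.9
finger_force: 61.6
```

Seated. Release, rise and check.

Call:
play_rows(
  targets=[
    [1, [0, 0, 0], [0, 0, 0]],
    [1, [0, 0, 0], [0, 0, 0]],
    [1, [0, 0, 0], [0, 0, 0]],
    [1, [0, 0, 0], [0, 0, 0]],
    [1, [0, 0, 0], [0, 0, 0]],
    [1, [0, 0, -10], [0, 0, 0]],
    [1, [0, 0, -40], [0, 0, 0]],
    [1, [0, 0, -80], [0, 0, 0]],
    [1, [0, 0, -120], [0, 0, 0]],
    [1, [0, 0, -160], [0, 0, 0]],
    [1, [-100, 60, -200], [0, 0, 0]],
    [1, [-100, 60, -200], [0, 0, 0]],
    [1, [-100, 60, -200], [0, 0, 0]],
    [1, [-100, 60, -200], [0, 0, 0]],
  ],
)

```text
t: 67.68
tcp_pos: [336.4, -371.9, 471.8]
orientation: [[0.988, -0.154, 0.002], [-0.154, -0.988, -0.005], [0.003, 0.004, -1.0]]
force: [1.1, -1.0, 0.7]
width: 85.8
finger_force: 0.0
```

```bash
python3 - <<'E'
from h import *
s=img("scene","s20");t=img("top","t20")
print(env.sense()["t"],env.sense()["force"],env.sense()["width"])
for b in blobs(s,dark(s,42),(245,215,18,25),8): print("pin",b[0],b[1])
a=cv2.resize(s[130:300,150:400],None,fx=3,fy=3,interpolation=cv2.INTER_CUBIC);cv2.imwrite("pics/c20.png",a)
E
```

```text
67.7833 [0.  1.  0.3] 85.54881675745636
pin [254.5 232.6] 68
```

View pics/c20.png

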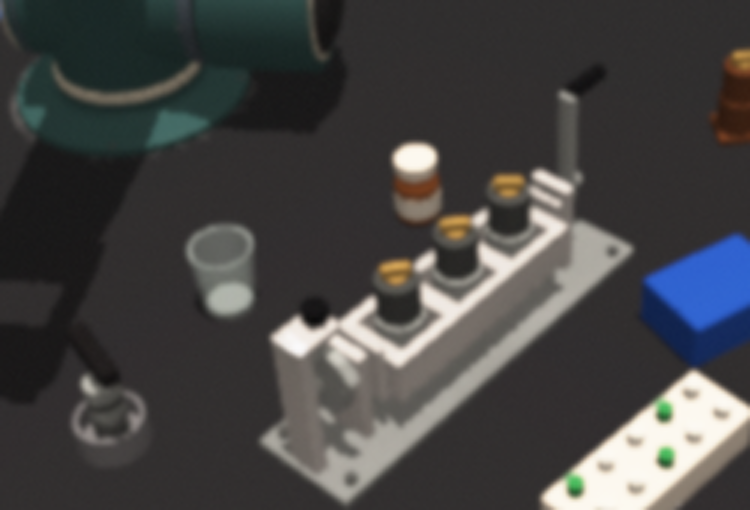

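The vessels stand in their nests at (398,290), (457,245) and (509,205) with their bars turned. The plunger at (313,310) is down, the lever is upright, and the driver stands in its cup at (105,400). The jar, beaker and box are untouched.

```bash
python3 -c "
from bench import env
print(env.job_done())"
```

```text
the job is handed in; nothing more can be done
None
```

I handed the job in at about 68 s; no verdict came back. The carrier is level and locked, all three vessels are in their nests and tightened to the click, the driver is back upright in its cup, and the jar, beaker and blue box are where they were.

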